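Load the test-piece carrier into the overhead track and shut its keeper

ROBOT

A 6-joint arm with a two-finger parallel gripper is mounted at the origin on the work surface. World frame = base frame: x ahead of the robot, y to its left, z up, the work surface at z = 0. Lengths are in m, angles in rad, forces in N, time in s.
With the tool pointing down it reaches from about 0.25 to 0.725 m from the base axis. Payload 4 kg.
Tool frame: the origin (TCP) lies midway between the tips of the shut fingers; the grasp point (between the pads) lies 19 mm behind it (bot.grasp_offset is the distance from the TCP to the grasp point, in m); z points along the fingers, y is the direction in which the jaws open and shut (so a half turn about z gives the same grasp; the last joint's range is limited). The gripper opens to 85 mm and grips with 20 to 120 N. Pads are 22 mm wide; open, the fingers measure 114 mm over their backs; the gripper's body (76 mm by 85 mm) begins 54 mm behind the grasp point. The pads swing forward as they close: fully open they stand 13 mm farther back than shut.
Start: joints at [-1.257, 0.241, 0.005, 1.335, 0, 1.571], TCP at [0.154, -0.476, 0.199] pointing down, gripper open.
Joint ranges: [-2.72, 2.72], [-1.05, 1.87], [-1.09, 1.28], [-1.99, 2.15], [-1.42, 1.44], [-3.14, 3.14]. Speed limits (rad/s): [2.79, 2.79, 3.14, 3.14, 3.14, 3.14].

INTERFACE

Orientations are given as a 3x3 rotation matrix whose columns are the frame's x, y, z axes.
In Python, from bench import bot, optics, finder gives the robot as it stands. The module is installed in compiled form; this text tells all that it offers.
- The arm moves only by the tool step_arm, never from a script. Its argument "series" is a list of rows, each an object with "slide": the shift along the world's x, y, z in cm, a list of three; "twist": the turn about the world's z in rad. In form: [{"slide": [dx, dy, dz], "twist": twist}, ...]. A call has 1 to 5 rows; each row is the pose to reach, as a shift and turn from the pose commanded when the call began; what a row does not reach only later rows make up. A row lasts 1/8 s, in which the tool goes at most 62.5 mm and 10.7 degrees, less where a joint would pass 70% of its speed; a pose out of reach is approached as far as the arm can. A call with a gripper value outside its range is refused whole. "jaw" is the closure in counts, from 0 (fully open) to 255 (shut), set as the call begins (left out, the last holds). The fingers move at their own pace and stop on an object; the grip force is fixed at half the most. Time passes only in rows, so rows that repeat a pose let the fingers close. It gives the time, the measured TCP pose, the force and the opening at its end, in the units of the state.
- bot.sense(): the state, without advancing time (a new reading comes with each control period).
- optics.get_image(name): name is "scene" or "top" or "wrist"; returns a dict with "color" (384x512x3 uint8, blue, green, red), "mtx" (3x3 intrinsics, pixels), "R" (3x3) and "t" (3): a world point X has camera coordinates R X + t. Camera axes: x right, y down, z forward; pixel columns grow to the right and rows downward; lengths in m; the calibration is good to about 2 mm. A picture is of the moment at which its call begins. There is no depth.
- bot.finish_job(): hands the job in, once; it reports no verdict.
Trained networks look in the newest picture that a camera, given by its name, has taken for a name from the list of things; names that differ only in an ending like _2 or _b are one class to them, and where a whole thing is asked for, a point or a joint stands for the part that bears it (a point fixed in the world has none). Each returns a list of dicts, best first, with "confidence" (0 to 1); they miss things now and then, are a little off and sometimes report something else, mostly with a low value. They report only what shows in the picture. A call takes as long as a camera call.
- finder.look_for(name, camera): "box" ([centre column, centre row, width, height] in pixels, round what is visible of it).
The state is a dict: "time": time; "joint_pos": joint angles; "dq": joint speeds; "effort": joint torques, N m; "tool_pos": TCP position; "ee_rot": TCP orientation; "ft_force": force on the tool from outside, world axes, zero at the start; "moment": the same for the moment, N m; "opening": opening from 0.0 (shut) to 1.0 (fully open).
Only numpy, scipy, OpenCV 4.12 (cv2) and the standard library are available. Lean on these libraries where they do the work, as an engineer would, in place of code of your own. Each camera call takes 0.05 s, during which the arm holds its last target.

TASK

Hang the orange-handled test-piece carrier in the overhead track: bring its roller head in at the open mouth and slide it along inside the rail until it is fully home against the black end stop, then let go of it. After that, swing the red keeper all the way down so that it shuts the mouth. Leave the other things on the table where they are.

Things in the scene. Friction and masses are not known exactly. Their poses are not given: they have to be found in the camera images.
- carrier: loose test-piece carrier, 0.26 to 0.46 kg, standing on its foot. Origin: centre of the foot's underside, z up; grip tab on its -x side, rollers run along its y. Foot: dark plate 76 (x) x 90 (y) x 10 mm with three brass steps on its +x half, 32 high in all. Shank: 8 (x) x 12 (y), upright at x=y=0. It hangs level when its head rests on the rail's lips, foot's underside then 54 mm above the table
- carrier_grip (a point): centre of the carrier's orange grip tab, 34 (x) x 12 (y, the thickness to pinch) x 30 (z) mm; it lies 38 mm to -x of the shank and 70 mm above the foot's underside. Once in the track, the rail overhangs it by 81 mm above and 18 mm to the side: lean the hand back to the carrier's -x side, about 22 to 45 degrees from vertical
- carrier_head (a point): centre of the carrier's head, 162 mm above the foot's underside: four white rollers of 14 mm diameter, together 26 mm wide (x) and 42 mm long (y), undersides at 155 and tops at 169 mm
- track: fixed overhead aluminium rail, closed on top, 14 mm slot underneath. Origin: on the table straight below the middle of its open mouth, z up. It runs from the mouth (y=0) along its -y to a black end stop, inner face at y=-200 mm. Outside 40 mm wide (mouth 52), from 205 to 234 mm above the table. Two posts at x=86 to 104 mm, 234 high, on a foot plate at x=70 to 140; its -x side is free
- track_mouth (a point): middle of the open mouth at the level of the lips' tops, 209 mm above the table; axes as the track. Inside the rail is 32 mm wide and 20 mm high over the lips. The first 20 mm (dark) has no lips and flares sideways to about 44 mm; the lips, 4 mm thick, begin at y=-20 mm
- track_home (a point): where the carrier's origin (centre of the foot's underside) is when its rollers touch the end stop and rest on the lips: x=0, y=-179, z=54 mm in the track's frame, whose axes it shares; the carrier's axes are then parallel to the track's
- keeper (a joint): angle (rad) of the red keeper, a leaf 34 wide, 50 long, 4 thick (mm) hinged over the mouth. 0: sticks out from the mouth, 35 degrees above level; 0.61: level; 2.18: hangs straight down across the mouth, shut (stop). Starts at 0 to 0.4. Stiff hinge, stays where left; about 1 N moves it: push down on it from above, then towards the mouth (the track's -y)
- keeper_hinge (a point): the keeper's hinge axis (along the track's x), 244 mm above the table, 2 mm outside the mouth
- keeper_tip (a point): middle of the keeper's free edge, 52 mm from the hinge axis
- bearing: loose steel ring, 52 mm across, 14 high; not part of the job, to be left alone. Origin at the middle of its underside
- driver: loose screwdriver, 160 mm long, lying; not part of the job, to be left alone. Origin at the middle of its underside
- jar: loose small clear jar with grey cap, 52 mm across, 42 high; not part of the job, to be left alone. Origin at the middle of its underside
- phantom: loose aluminium cylinder, 44 mm across, 55 high; not part of the job, to be left alone. Origin at the middle of its underside
- thumbnut: loose black thumb nut, 32 mm across, 26 high; not part of the job, to be left alone. Origin at the middle of its underside
- casting: loose grey block casting, 70 x 50 x 40 mm; not part of the job, to be left alone. Origin at the middle of its underside

How it is judged:
On the way, in this order (a step that is already met when the one before it is completed fails the run):
1. the carrier's roller head is in the rail, through the mouth (x of carrier in the frame of track between -0.007 and 0.007 m and z of carrier in the frame of track between 0.048 and 0.064 m and y of carrier in the frame of track below -0.035 m), for 0.1 s.
2. the carrier hangs fully home at the end stop, let go (x of carrier in the frame of track between -0.007 and 0.007 m and z of carrier in the frame of track between 0.048 and 0.064 m and y of carrier in the frame of track below -0.172 m and angle between carrier's own z axis and vertical below 0.12 rad and linear speed of carrier below 0.02 m/s and contact force between the fingers and carrier below 0.1 N), for 0.2 s.
3. the keeper is swung down over the mouth (value of joint keeper above 2 rad), for 0.2 s.
At the end, for the whole second after the job is handed in: The carrier hangs upright (within 0.12 rad) from the rail's lips, within 7 mm of touching the end stop (its origin beyond y=-172 mm in the track's frame), released and at rest, and the keeper is down to at least 2.0 rad (within 10 degrees of shut) (all of step 2 and value of joint keeper above 2 rad).
It fails at once if another thing on the table is pushed more than 30 mm from its place (distance of any of bearing, driver, jar, phantom, thumbnut, casting from where it was at the start of the episode above 0.03 m).
It also fails if it takes over 61 s, if anything falls off the work surface, if the arm or the gripper's body presses on something with over 40 N, if the wrist force passes 120 N, or if a joint passes its speed limit or range.

## Working session

There is one attempt and no reset: what is moved stays moved. The work goes in short steps, Python scripts to look and compute and a tool call to move; the robot and the scene stay as the last step left them, time stands still between calls to the robot, and variables do not carry over. Pictures are saved under pics/ and viewed, and the job is handed in when it is done.

Besides the shell and the picture viewer there is one more tool, called by a JSON object that holds its "op" and its "data", one argument or row to a line. step_arm: Moves the arm, as the interface text tells. Its arguments: {"type":"object","properties":{"series":{"type":"array"},"jaw":{"type":"number"}},"required":["series"]}

```bash
mkdir -p pics; ls; python3 - <<'E'
from bench import bot, optics, finder
import cv2, numpy as np
s=bot.sense()
for k,v in s.items(): print(k,np.round(v,4).tolist())
for n in ["scene","top","wrist"]:
    r=optics.get_image(n); cv2.imwrite(f"pics/{n}0.png",r["color"]); print(n,np.round(r["mtx"],1).tolist(),np.round(r["R"],4).tolist(),np.round(r["t"],4).tolist())
print(bot.grasp_offset, bot.sense()["time"])
E
```

```text
pics
time 0.0
joint_pos [-1.257, 0.2414, 0.0037, 1.3352, -0.0, 1.5708]
dq [-0.0005, -0.0002, -0.0014, 0.0024, 0.0002, -0.0009]
effort [-0.0004, -37.2318, 25.2407, 0.0169, -0.0002, 0.0]
tool_pos [0.1541, -0.4749, 0.1976]
ee_rot [[0.9512, 0.3087, -0.0006], [0.3087, -0.9512, 0.0019], [-0.0, -0.002, -1.0]]
ft_force [-0.2775, 0.43, 0.1752]
moment [-0.043, 0.001, 0.0073]
opening 0.9978
scene [[465.4, 0.0, 260.1], [0.0, 465.4, 194.8], [0.0, 0.0, 1.0]] [[-0.4978, 0.8673, -0.0046], [0.4762, 0.2689, -0.8372], [-0.7249, -0.4189, -0.5469]] [0.3009, -0.1224, 1.6037]
top [[449.5, 0.0, 249.4], [0.0, 449.5, 193.8], [0.0, 0.0, 1.0]] [[0.0116, -0.9998, 0.0134], [-0.9813, -0.014, -0.1919], [0.1921, -0.0109, -0.9813]] [-0.0183, 0.6233, 1.075]
wrist [[325.4, 0.0, 255.9], [0.0, 325.4, 189.5], [0.0, 0.0, 1.0]] [[0.3085, -0.9512, -0.0022], [-0.9004, -0.2928, 0.3219], [-0.3069, -0.0974, -0.9468]] [-0.4985, -0.0435, 0.3807]
0.0187 0.15
```

View pics/scene0.png

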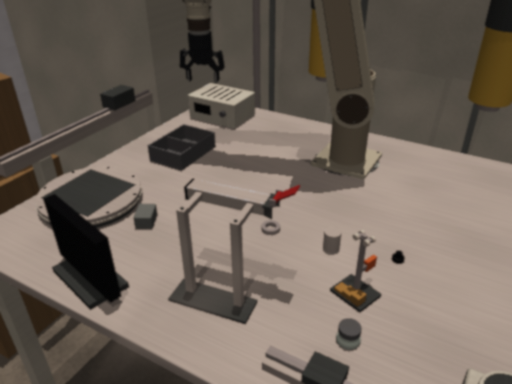

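View pics/top0.png

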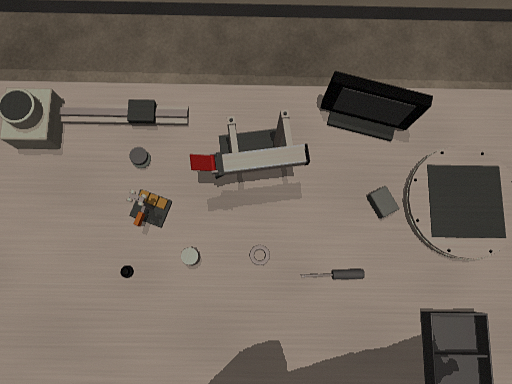

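View pics/wrist0.png

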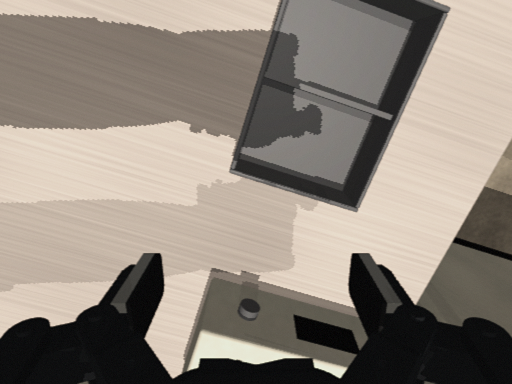

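```bash
python3 - <<'E'
import cv2
s=cv2.imread("pics/scene0.png");t=cv2.imread("pics/top0.png")
def c(im,x0,x1,y0,y1,f,n): cv2.imwrite(n,cv2.resize(im[y0:y1,x0:x1],None,fx=f,fy=f,interpolation=cv2.INTER_CUBIC))
c(s,160,310,170,320,4,"pics/s_track.png")
c(s,310,420,220,320,5,"pics/s_carr.png")
c(t,110,200,140,240,6,"pics/t_carr.png")
c(t,180,320,100,190,5,"pics/t_track.png")
E
```

```text
(no output)
```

View pics/s_track.png

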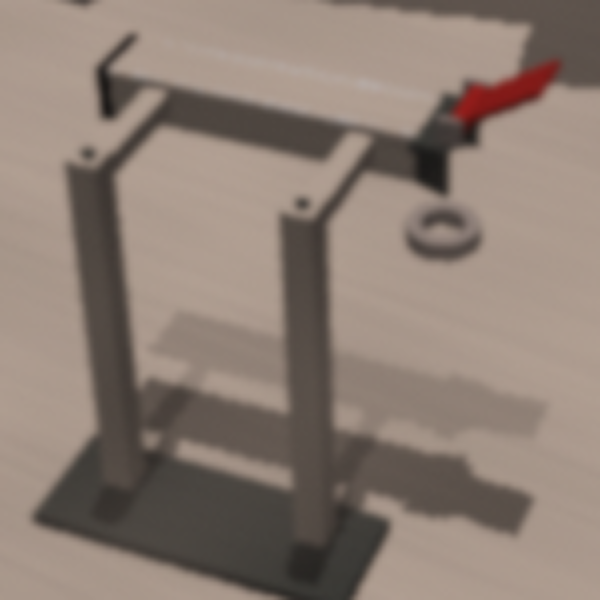

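View pics/s_carr.png

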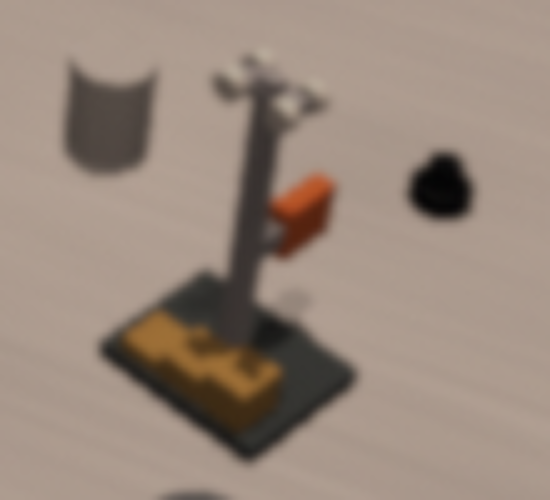

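View pics/t_carr.png

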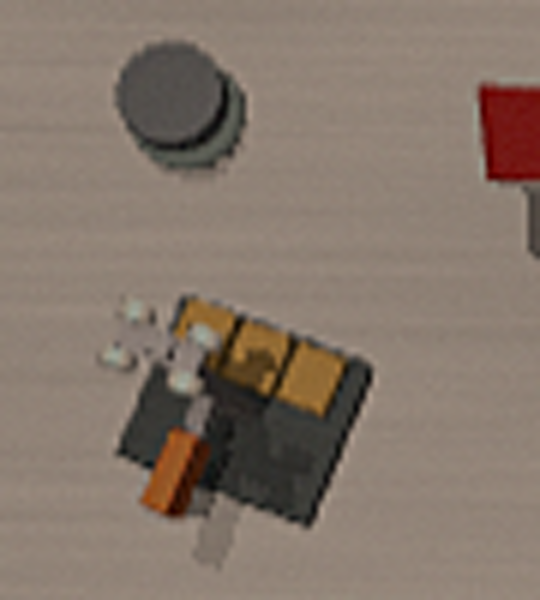

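View pics/t_track.png

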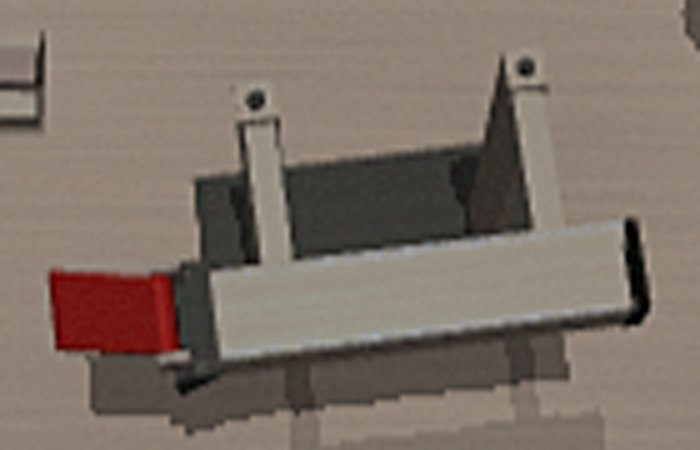

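```bash
cat > h.py <<'E'
import numpy as np
CAM={'scene':(np.array([[465.4,0,260.1],[0,465.4,194.8],[0,0,1]]),np.array([[-0.4978,0.8673,-0.0046],[0.4762,0.2689,-0.8372],[-0.7249,-0.4189,-0.5469]]),np.array([0.3009,-0.1224,1.6037])),
'top':(np.array([[449.5,0,249.4],[0,449.5,193.8],[0,0,1]]),np.array([[0.0116,-0.9998,0.0134],[-0.9813,-0.014,-0.1919],[0.1921,-0.0109,-0.9813]]),np.array([-0.0183,0.6233,1.075]))}
def proj(c,X):
    K,R,t=CAM[c]; p=np.atleast_2d(X)@R.T+t; q=p@K.T; return q[:,:2]/q[:,2:]
def pose(p,X):
    c,s=np.cos(p[2]),np.sin(p[2]); X=np.atleast_2d(X)
    return np.c_[p[0]+c*X[:,0]-s*X[:,1],p[1]+s*X[:,0]+c*X[:,1],X[:,2]]
E
cat > fit.py <<'E'
from h import *
from scipy.optimize import least_squares
def px(u,f,o): return (np.array(u)+.5)/f-.5+np.array(o)
# carrier
C=[('top',[.038,.045,.01],px((185,297),6,(110,140))),('top',[.038,-.045,.01],px((372,365),6,(110,140))),('top',[-.038,-.045,.01],px((308,527),6,(110,140))),('top',[-.038,.045,.01],px((120,455),6,(110,140))),
('top',[0,0,.162],px((160,346),6,(110,140))),('scene',[0,0,.162],px((272,87),5,(310,220))),('top',[-.038,0,.085],px((174,470),6,(110,140))),
('scene',[.038,.045,0],px((248,460),5,(310,220))),('scene',[.038,-.045,0.003],px((103,348),5,(310,220))),('scene',[-.038,.045,.003],px((355,380),5,(310,220))),('scene',[-.038,-.045,.01],px((205,272),5,(310,220)))]
def rc(p): return np.concatenate([(proj(c,pose(p,X))[0]-u) for c,X,u in C])
r=least_squares(rc,[.5,.2,-.3],loss='soft_l1'); print('carrier',r.x, 'yawdeg',np.degrees(r.x[2])); print(np.round(rc(r.x).reshape(-1,2),1).tolist())
print('grip',pose(r.x,[-.038,0,.07]),'head',pose(r.x,[0,0,.162]))
T5=(180,100);S4=(160,170)
def tr(p):
    x,y,w,k,a,b=p; P=[x,y,w]
    L=[('top',[-.02,-.02,.234],px((218,362),5,T5)),('top',[.02,-.02,.234],px((210,270),5,T5)),('top',[.02,-.2,.234],px((624,224),5,T5)),('top',[-.02,-.2,.234],px((630,318),5,T5)),
    ('scene',[.02,-.02,.234],px((416,140),4,S4)),('scene',[-.02,-.02,.234],px((440,95),4,S4)),('scene',[.02,-.2,.234],px((112,74),4,S4)),
    ('top',[.095,a,.234],px((255,100),5,T5)),('top',[.095,b,.234],px((525,67),5,T5)),('scene',[.095,a,.234],px((302,204),4,S4)),('scene',[.095,b,.234],px((88,153),4,S4))]
    el=0.61-k
    ty,tz=.002+.052*np.cos(el),.244+.052*np.sin(el)
    L+=[('top',[.017,ty,tz],px((51,272),5,T5)),('top',[-.017,ty,tz],px((57,349),5,T5)),('scene',[0,ty,tz],px((558,66),4,S4))]
    return np.concatenate([(proj(c,pose(P,X))[0]-u) for c,X,u in L])
r=least_squares(tr,[.5,.1,.0,.2,-.05,-.15],loss='soft_l1'); print('track',r.x,'yawdeg',np.degrees(r.x[2])); print(np.round(tr(r.x).reshape(-1,2),1).tolist())
p=r.x[:3]; print('mouth',pose(p,[0,0,.209]),'home',pose(p,[0,-.179,.054]),'end',pose(p,[0,-.2,.2]))
E
python3 fit.py
cat > f2.py <<'E'
from bench import finder,optics
from h import *
optics.get_image("top")
K,R,t=CAM['top']
for n in ['bearing','driver','jar','phantom','thumbnut','casting']:
    L=finder.look_for(n,'top')
    for d in L[:1]:
        u=np.array([d['box'][0],d['box'][1],1]); ray=R.T@np.linalg.inv(K)@u; o=-R.T@t; print(n,round(d['confidence'],2),np.round(o-ray*o[2]/ray[2],3),np.round(d['box'],0))
E
python3 f2.py
```

```text
carrier [ 0.59211472  0.2464378  -0.34287711] yawdeg -19.64541149704868
[[0.3, -0.4], [0.8, 0.0], [0.4, 0.0], [-0.3, 0.0], [1.3, -0.1], [-0.1, 0.5], [0.1, -0.6], [1.2, 0.7], [-0.3, -0.1], [1.4, -0.7], [1.1, -1.9]]
grip [[0.55632665 0.25921333 0.07      ]] head [[0.59211472 0.2464378  0.162     ]]
track [ 0.65427806  0.07024978  0.14132529 -0.0054941  -0.05087332 -0.17097161] yawdeg 8.097342432986869
[[0.5, -0.3], [-0.1, 0.3], [-1.0, -0.5], [0.6, -1.7], [0.9, -1.0], [1.7, 0.5], [0.3, -1.3], [0.8, 0.0], [0.7, 0.2], [0.8, -0.2], [0.7, -0.1], [0.0, -0.4], [0.6, 0.0], [-1.2, 2.5]]
mouth [[0.65427806 0.07024978 0.209     ]] home [[ 0.67949117 -0.10696562  0.054     ]] end [[ 0.68244913 -0.12775626  0.2       ]]
bearing 0.72 [ 0.473 -0.046  0.   ] [262. 255.  14.  15.]
driver 0.75 [ 0.428 -0.225  0.   ] [332. 274.  69.  10.]
jar 0.76 [0.73  0.291 0.   ] [138. 158.  24.  20.]
phantom 0.57 [0.466 0.134 0.   ] [193. 257.  20.  19.]
thumbnut 0.59 [0.426 0.304 0.   ] [126. 272.  16.  12.]
casting 0.74 [ 0.621 -0.366  0.   ] [382. 201.  32.  30.]
```

{"op": "step_arm", "data": {
  "series": [
    {"slide": [4, 4, 5], "twist": 0.15},
    {"slide": [8, 8, 10], "twist": 0.3},
    {"slide": [12, 13, 14], "twist": 0.45},
    {"slide": [15, 18, 18], "twist": 0.6},
    {"slide": [18, 23, 18], "twist": 0.75}
  ]
}}

```text
time: 1.12
tool_pos: [0.3162, -0.2757, 0.3707]
ee_rot: [[0.482, 0.876, 0.003], [0.876, -0.482, -0.003], [-0.001, 0.004, -1.0]]
ft_force: [1.3, -0.8, 0.5]
opening: 1.0
```

```bash
cat > st.py <<'E'
from bench import bot
import numpy as np
s=bot.sense()
for k in ["time","joint_pos","tool_pos","ee_rot","ft_force","opening"]: print(k,np.round(s[k],4).tolist())
E
python3 st.py
```

```text
time 1.125
joint_pos [-0.7171, 0.0683, 0.242, 1.7406, 0.0, 1.3569]
tool_pos [0.3162, -0.2757, 0.3707]
ee_rot [[0.4823, 0.876, 0.0029], [0.876, -0.4823, -0.0025], [-0.0008, 0.0038, -1.0]]
ft_force [1.3191, -0.7649, 0.4547]
opening 0.9995
```

{"op": "step_arm", "data": {
  "series": [
    {"slide": [4, 5, 0], "twist": 0.17},
    {"slide": [8, 10, 0], "twist": 0.34},
    {"slide": [12, 15, 0], "twist": 0.51},
    {"slide": [15, 20, 0], "twist": 0.68},
    {"slide": [17, 25, 0], "twist": 0.85}
  ]
}}

```text
time: 1.75
tool_pos: [0.486, -0.0243, 0.3681]
ee_rot: [[-0.342, 0.94, -0.0], [0.94, 0.342, -0.0], [0.0, -0.0, -1.0]]
ft_force: [0.5, -0.1, 0.1]
opening: 1.0
```

{"op": "step_arm", "data": {
  "series": [
    {"slide": [2, 5, 0], "twist": 0.17},
    {"slide": [2, 10, 0], "twist": 0.34},
    {"slide": [2, 14, 0], "twist": 0.51},
    {"slide": [2, 16, 0], "twist": 0.68},
    {"slide": [2, 18, 0], "twist": 0.88}
  ]
}}

```text
time: 2.38
tool_pos: [0.5048, 0.1548, 0.3685]
ee_rot: [[-0.938, 0.346, -0.0], [0.346, 0.938, -0.0], [0.0, -0.0, -1.0]]
ft_force: [-0.7, -0.2, 0.3]
opening: 0.999
```

```bash
python3 st.py
```

```text
time 2.375
joint_pos [0.2976, 0.3052, 0.5298, 1.7955, -0.0, 0.6508]
tool_pos [0.5048, 0.1548, 0.3685]
ee_rot [[-0.9383, 0.3459, -0.0001], [0.3459, 0.9383, -0.0001], [0.0001, -0.0001, -1.0]]
ft_force [-0.6641, -0.1846, 0.2511]
opening 0.9995
```

{"op": "step_arm", "data": {
  "series": [
    {"slide": [6, 2, 1], "twist": 0},
    {"slide": [12, 4, 2], "twist": 0},
    {"slide": [18, 6, 3], "twist": 0},
    {"slide": [24, 8, 4], "twist": 0},
    {"slide": [30, 10, 5], "twist": 0}
  ]
}}

```text
time: 3.0
tool_pos: [0.6132, 0.1922, 0.3903]
ee_rot: [[-0.936, 0.352, -0.018], [0.353, 0.936, -0.006], [0.015, -0.011, -1.0]]
ft_force: [0.6, -0.2, 2.2]
opening: 0.998
```

```bash
python3 st.py
```

```text
time 3.0
joint_pos [0.3037, 0.7151, 1.2754, 2.1497, 0.0, 0.664]
tool_pos [0.6132, 0.1922, 0.3903]
ee_rot [[-0.9357, 0.3524, -0.0177], [0.3526, 0.9358, -0.0055], [0.0146, -0.0114, -0.9998]]
ft_force [0.5797, -0.1705, 2.1532]
opening 0.9976
```

{"op": "step_arm", "data": {
  "series": [
    {"slide": [0, 0, 0], "twist": 0},
    {"slide": [0, 0, 0], "twist": 0}
  ]
}}

```text
time: 3.25
tool_pos: [0.6129, 0.192, 0.3924]
ee_rot: [[-0.936, 0.353, -0.014], [0.353, 0.936, -0.004], [0.012, -0.009, -1.0]]
ft_force: [-0.2, 0.8, 1.0]
opening: 1.001
```

```bash
python3 st.py
```

```text
time 3.25
joint_pos [0.3036, 0.7118, 1.2754, 2.1492, -0.0, 0.664]
tool_pos [0.6129, 0.192, 0.3924]
ee_rot [[-0.9357, 0.3526, -0.0142], [0.3527, 0.9357, -0.0045], [0.0117, -0.0092, -0.9999]]
ft_force [-0.1523, 0.7846, 1.0047]
opening 1.0009
```

{"op": "step_arm", "data": {
  "series": [
    {"slide": [0, 0, 5], "twist": 0},
    {"slide": [0, 0, 10], "twist": 0},
    {"slide": [0, 0, 15], "twist": 0},
    {"slide": [0, 0, 20], "twist": 0}
  ]
}}

```text
time: 3.75
tool_pos: [0.5977, 0.1873, 0.4491]
ee_rot: [[-0.934, 0.351, 0.071], [0.353, 0.935, 0.022], [-0.059, 0.046, -0.997]]
ft_force: [0.1, -0.1, -0.1]
opening: 0.998
```

```bash
python3 st.py
```

```text
time 3.75
joint_pos [0.3036, 0.6226, 1.2753, 2.1489, -0.0, 0.6639]
tool_pos [0.5977, 0.1873, 0.4491]
ee_rot [[-0.9337, 0.3509, 0.0712], [0.3532, 0.9353, 0.0223], [-0.0588, 0.046, -0.9972]]
ft_force [0.0501, -0.0504, -0.0823]
opening 0.9982
```

{"op": "step_arm", "data": {
  "series": [
    {"slide": [-3, -1, -3], "twist": 0},
    {"slide": [-6, -2, -6], "twist": 0},
    {"slide": [-6, -2, -6], "twist": 0}
  ]
}}

```text
time: 4.12
tool_pos: [0.5354, 0.1665, 0.3846]
ee_rot: [[-0.934, 0.351, 0.063], [0.353, 0.935, 0.02], [-0.052, 0.041, -0.998]]
ft_force: [-0.2, 0.2, 0.5]
opening: 0.998
```

```bash
python3 st.py
```

```text
time 4.125
joint_pos [0.3015, 0.3235, 0.5957, 1.7765, 0.0001, 0.6618]
tool_pos [0.5354, 0.1665, 0.3846]
ee_rot [[-0.9341, 0.3513, 0.0634], [0.3531, 0.9354, 0.0198], [-0.0523, 0.0409, -0.9978]]
ft_force [-0.1773, 0.216, 0.486]
opening 0.9979
```

{"op": "step_arm", "data": {
  "series": [
    {"slide": [4, 1.3, 4], "twist": 0.18},
    {"slide": [7, 2.2, 8], "twist": 0.36},
    {"slide": [7, 2.2, 12], "twist": 0.54},
    {"slide": [7, 2.2, 16], "twist": 0.66},
    {"slide": [7, 2.2, 20], "twist": 0.66}
  ]
}}

```text
time: 4.75
tool_pos: [0.5839, 0.1846, 0.4876]
ee_rot: [[-0.948, -0.295, 0.118], [-0.287, 0.955, 0.082], [-0.136, 0.044, -0.99]]
ft_force: [-0.1, -0.6, 0.3]
opening: 0.999
```

{"op": "step_arm", "data": {
  "series": [
    {"slide": [-1, -0.3, 5], "twist": 0},
    {"slide": [-2, -0.6, 10], "twist": 0},
    {"slide": [-3, -0.9, 15], "twist": 0},
    {"slide": [-4, -1.2, 20], "twist": 0},
    {"slide": [-5, -1.5, 25], "twist": 0}
  ]
}}

```text
time: 5.38
tool_pos: [0.556, 0.1826, 0.5462]
ee_rot: [[-0.932, -0.296, 0.209], [-0.278, 0.954, 0.109], [-0.232, 0.044, -0.972]]
ft_force: [-0.3, 0.0, -0.0]
opening: 1.0
```

```bash
python3 st.py
```

```text
time 5.375
joint_pos [0.2916, 0.4625, 1.2742, 2.1488, 0.0447, 0.0013]
tool_pos [0.556, 0.1826, 0.5462]
ee_rot [[-0.9321, -0.2959, 0.2087], [-0.2784, 0.9542, 0.1093], [-0.2315, 0.0438, -0.9718]]
ft_force [-0.2809, 0.0296, -0.0209]
opening 0.9998
```

{"op": "step_arm", "data": {
  "series": [
    {"slide": [-3, -1, 5], "twist": 0},
    {"slide": [-6, -2, 10], "twist": 0},
    {"slide": [-9, -3, 15], "twist": 0},
    {"slide": [-12, -4, 20], "twist": 0},
    {"slide": [-15, -5, 25], "twist": 0}
  ]
}}

```text
time: 6.0
tool_pos: [0.5196, 0.1776, 0.6069]
ee_rot: [[-0.905, -0.296, 0.306], [-0.265, 0.954, 0.139], [-0.333, 0.045, -0.942]]
ft_force: [0.0, 0.1, 0.7]
opening: 1.0
```

{"op": "step_arm", "data": {
  "series": [
    {"slide": [-3, -1, 5], "twist": 0},
    {"slide": [-6, -2, 10], "twist": 0},
    {"slide": [-9, -3, 15], "twist": 0},
    {"slide": [-12, -4, 20], "twist": 0},
    {"slide": [-15, -5, 25], "twist": 0}
  ]
}}

```text
time: 6.62
tool_pos: [0.4777, 0.1714, 0.6625]
ee_rot: [[-0.868, -0.297, 0.398], [-0.249, 0.954, 0.169], [-0.43, 0.047, -0.902]]
ft_force: [-0.2, -0.4, 0.4]
opening: 1.0
```

```bash
python3 st.py
```

```text
time 6.625
joint_pos [0.3216, 0.2497, 1.2738, 2.1488, 0.0344, 0.0379]
tool_pos [0.4777, 0.1714, 0.6625]
ee_rot [[-0.8677, -0.2974, 0.3982], [-0.2493, 0.9536, 0.169], [-0.43, 0.0474, -0.9016]]
ft_force [-0.2141, -0.4119, 0.3924]
opening 1.0
```

{"op": "step_arm", "data": {
  "series": [
    {"slide": [-4, -1.4, 5], "twist": 0},
    {"slide": [-8, -2.8, 10], "twist": 0},
    {"slide": [-12, -4.2, 15], "twist": 0},
    {"slide": [-16, -5.6, 20], "twist": 0},
    {"slide": [-20, -7, 25], "twist": 0}
  ]
}}

```text
time: 7.25
tool_pos: [0.4301, 0.1626, 0.7139]
ee_rot: [[-0.821, -0.3, 0.486], [-0.23, 0.953, 0.199], [-0.523, 0.052, -0.851]]
ft_force: [0.6, -0.2, -0.4]
opening: 1.001
```

```bash
python3 st.py
```

```text
time 7.25
joint_pos [0.3441, 0.1433, 1.2738, 2.1488, 0.0237, 0.0607]
tool_pos [0.4301, 0.1626, 0.7139]
ee_rot [[-0.821, -0.2997, 0.4859], [-0.2298, 0.9526, 0.1993], [-0.5226, 0.052, -0.851]]
ft_force [0.5943, -0.2114, -0.3541]
opening 1.001
```

{"op": "step_arm", "data": {
  "series": [
    {"slide": [0.7, 1, -5.5], "twist": -0.15},
    {"slide": [1.5, 2, -11], "twist": -0.3},
    {"slide": [2.2, 3, -16.5], "twist": -0.45},
    {"slide": [3, 4, -22], "twist": -0.6},
    {"slide": [3.7, 5, -27.5], "twist": -0.648}
  ]
}}

```text
time: 7.88
tool_pos: [0.465, 0.2117, 0.4476]
ee_rot: [[-0.794, 0.336, 0.506], [0.311, 0.941, -0.136], [-0.522, 0.049, -0.851]]
ft_force: [0.2, 0.8, 0.4]
opening: 1.003
```

```bash
python3 st.py
```

```text
time 7.875
joint_pos [0.7183, -0.0425, 0.1857, 1.4691, -0.451, 0.9989]
tool_pos [0.465, 0.2117, 0.4476]
ee_rot [[-0.7942, 0.3359, 0.5064], [0.3109, 0.9406, -0.1363], [-0.5221, 0.0492, -0.8515]]
ft_force [0.2049, 0.7915, 0.3635]
opening 1.003
```

{"op": "step_arm", "data": {
  "series": [
    {"slide": [0.8, 1.2, -5.7], "twist": 0},
    {"slide": [1.6, 2.4, -11.4], "twist": 0},
    {"slide": [2.4, 3.6, -17.1], "twist": 0},
    {"slide": [3.2, 4.8, -22.8], "twist": 0},
    {"slide": [3.8, 6, -27.5], "twist": 0}
  ]
}}

```text
time: 8.5
tool_pos: [0.5022, 0.2696, 0.1727]
ee_rot: [[-0.794, 0.336, 0.506], [0.311, 0.941, -0.137], [-0.522, 0.048, -0.852]]
ft_force: [-0.6, 0.1, -0.8]
opening: 1.0
```

```bash
python3 st.py; python3 - <<'E'
from bench import optics
import cv2
cv2.imwrite("pics/w1.png",optics.get_image("wrist")["color"])
cv2.imwrite("pics/s1.png",optics.get_image("scene")["color"])
E
```

```text
time 8.5
joint_pos [0.7599, 0.1543, -0.3223, 0.7847, -0.4641, 1.0431]
tool_pos [0.5022, 0.2696, 0.1727]
ee_rot [[-0.7945, 0.3361, 0.5058], [0.3108, 0.9406, -0.1369], [-0.5217, 0.0484, -0.8517]]
ft_force [-0.6398, 0.0509, -0.7892]
opening 0.9996
```

View pics/w1.png

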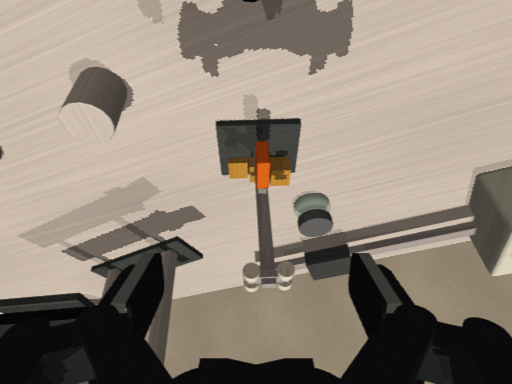

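View pics/s1.png

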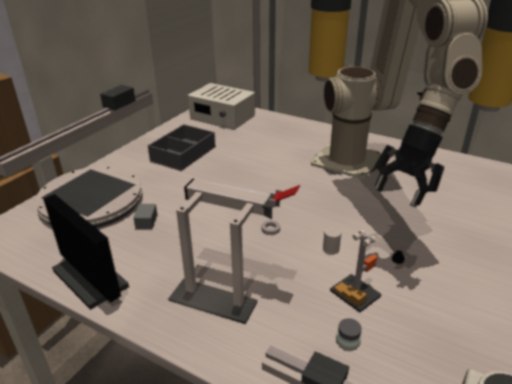

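{"op": "step_arm", "data": {
  "series": [
    {"slide": [2, -0.4, -4], "twist": 0},
    {"slide": [4, -0.8, -8], "twist": 0},
    {"slide": [4, -0.8, -8], "twist": 0}
  ]
}}

```text
time: 8.98
tool_pos: [0.5423, 0.2601, 0.0942]
ee_rot: [[-0.795, 0.338, 0.504], [0.311, 0.94, -0.139], [-0.521, 0.047, -0.852]]
ft_force: [-0.3, -0.5, -0.0]
opening: 1.001
```

```bash
python3 st.py; python3 - <<'E'
from bench import optics
import cv2, numpy as np
r=optics.get_image("wrist"); cv2.imwrite("pics/w2.png",r["color"])
def P(X): q=r["mtx"]@(r["R"]@np.array(X)+r["t"]); return q[:2]/q[2]
from h import pose
for X in ([-.038,0,.07],[0,0,.162],[-.055,0,.085],[-.055,0,.055]): print(P(pose([.5921,.2464,-.3429],X)[0]))
E
```

```text
time 8.975
joint_pos [0.6888, 0.2836, -0.3899, 0.5577, -0.4421, 0.9699]
tool_pos [0.5423, 0.2601, 0.0942]
ee_rot [[-0.7946, 0.3379, 0.5044], [0.3115, 0.94, -0.1389], [-0.5211, 0.0467, -0.8522]]
ft_force [-0.2784, -0.5326, -0.0384]
opening 1.0008
[260.70149157 208.42879539]
[268.88683924 373.98030875]
[262.33149436 211.57021842]
[259.67580136 175.02641454]
```

View pics/w2.png

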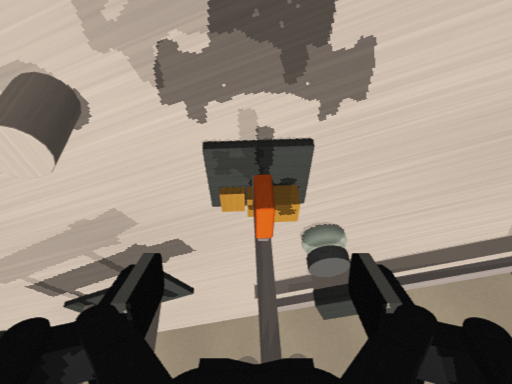

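{"op": "step_arm", "data": {
  "series": [
    {"slide": [1.2, -0.1, -2], "twist": 0},
    {"slide": [2.35, -0.25, -4], "twist": 0},
    {"slide": [2.35, -0.25, -4], "twist": 0}
  ]
}}

```text
time: 9.4
tool_pos: [0.5671, 0.2599, 0.058]
ee_rot: [[-0.792, 0.336, 0.509], [0.313, 0.94, -0.135], [-0.524, 0.053, -0.85]]
ft_force: [-0.4, 0.3, -0.0]
opening: 0.999
```

{"op": "step_arm", "data": {
  "series": [
    {"slide": [0, 0, 0], "twist": 0},
    {"slide": [0, 0, 0], "twist": 0},
    {"slide": [0, 0, 0], "twist": 0},
    {"slide": [0, 0, 0], "twist": 0},
    {"slide": [0, 0, 0], "twist": 0}
  ],
  "jaw": 255
}}

```text
time: 10.02
tool_pos: [0.5667, 0.2598, 0.0572]
ee_rot: [[-0.793, 0.336, 0.509], [0.312, 0.941, -0.134], [-0.524, 0.052, -0.85]]
ft_force: [-4.4, -0.0, 4.5]
opening: 0.082
```

```bash
python3 st.py; python3 - <<'E'
from bench import optics
import cv2
cv2.imwrite("pics/w3.png",optics.get_image("wrist")["color"])
s=optics.get_image("scene")["color"][180:330,280:450]
cv2.imwrite("pics/s3.png",cv2.resize(s,None,fx=4,fy=4,interpolation=cv2.INTER_CUBIC))
E
```

```text
time 10.025
joint_pos [0.6569, 0.3619, -0.3988, 0.4494, -0.4303, 0.9349]
tool_pos [0.5667, 0.2598, 0.0572]
ee_rot [[-0.7927, 0.3357, 0.5088], [0.312, 0.9405, -0.1344], [-0.5236, 0.0522, -0.8503]]
ft_force [-4.3686, -0.0201, 4.4848]
opening 0.0822
```

View pics/w3.png

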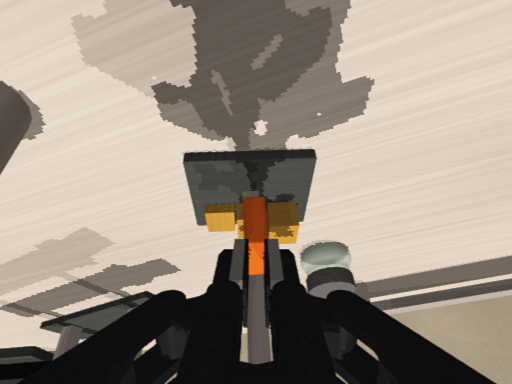

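View pics/s3.png

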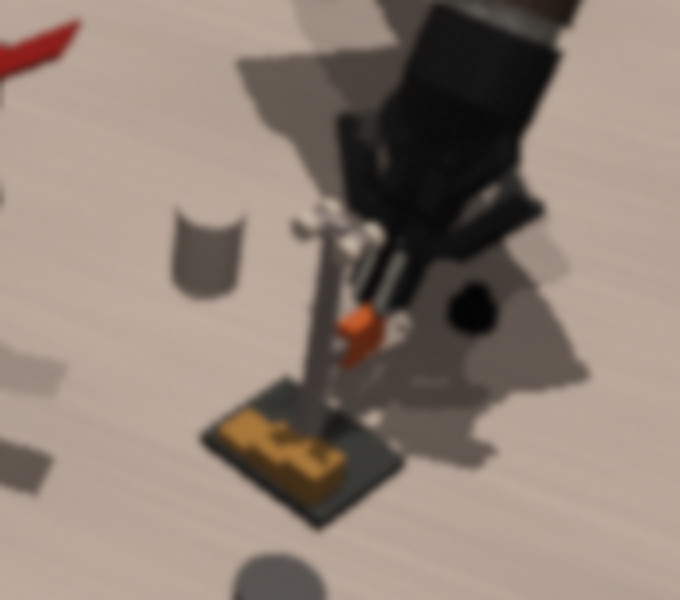

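{"op": "step_arm", "data": {
  "series": [
    {"slide": [0, 0, 1], "twist": 0},
    {"slide": [0, 0, 2], "twist": 0},
    {"slide": [0, 0, 3], "twist": 0},
    {"slide": [0, 0, 3], "twist": 0}
  ]
}}

```text
time: 10.62
tool_pos: [0.5674, 0.2601, 0.0882]
ee_rot: [[-0.792, 0.336, 0.51], [0.313, 0.94, -0.134], [-0.524, 0.054, -0.85]]
ft_force: [-3.8, 0.5, 2.3]
opening: 0.078
```

```bash
python3 st.py; python3 - <<'E'
from bench import optics
import cv2
cv2.imwrite("pics/w4.png",optics.get_image("wrist")["color"])
s=optics.get_image("scene")["color"][180:330,280:450]
cv2.imwrite("pics/s4.png",cv2.resize(s,None,fx=4,fy=4,interpolation=cv2.INTER_CUBIC))
E
```

```text
time 10.625
joint_pos [0.6565, 0.3191, -0.3623, 0.5268, -0.4303, 0.9348]
tool_pos [0.5674, 0.2601, 0.0882]
ee_rot [[-0.7919, 0.3359, 0.5099], [0.3128, 0.9404, -0.1337], [-0.5244, 0.0536, -0.8498]]
ft_force [-3.8438, 0.4904, 2.3332]
opening 0.0776
```

View pics/w4.png

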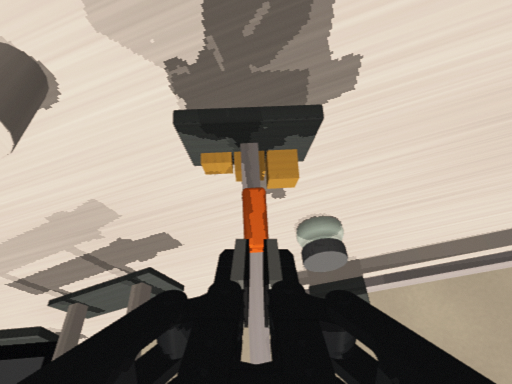

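View pics/s4.png

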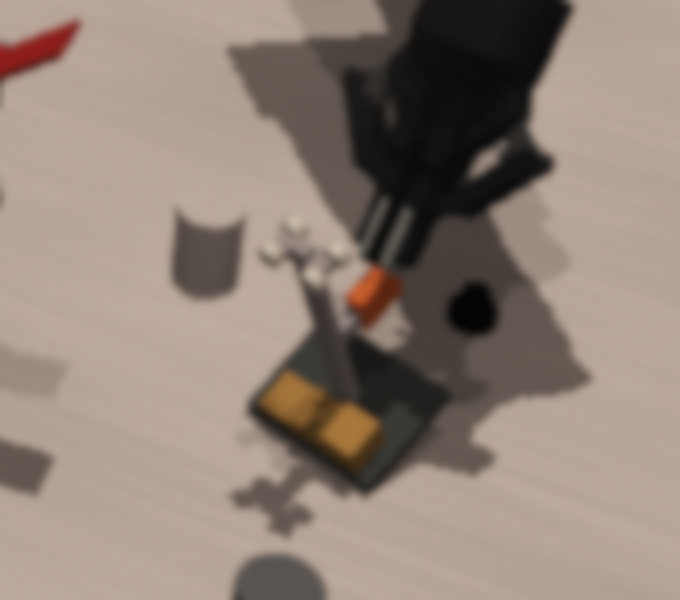

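```bash
python3 - <<'E'
from bench import optics,bot
import numpy as np
r=optics.get_image("wrist"); s=bot.sense()
E=np.array(s["ee_rot"]);p=np.array(s["tool_pos"])
def P(X): q=r["mtx"]@(r["R"]@np.array(X)+r["t"]); return np.round(q[:2]/q[2],1)
for y in(-.006,.006):
  for z in (0,-.019,-.04):
    for x in (-.011,.011): print(x,y,z,P(p+E@np.array([x,y,z])))
print(E.T@(-np.array(r["R"]).T@r["t"]-p), E.T@np.array(r["R"]).T)
E
```

```text
-0.011 -0.006 0 [246.9 244.2]
0.011 -0.006 0 [246.6 210.6]
-0.011 -0.006 -0.019 [246.  260.8]
0.011 -0.006 -0.019 [245.6 224.3]
-0.011 -0.006 -0.04 [244.7 283.4]
0.011 -0.006 -0.04 [244.2 243.2]
-0.011 0.006 0 [266.7 244.2]
0.011 0.006 0 [267.1 210.6]
-0.011 0.006 -0.019 [267.8 260.8]
0.011 0.006 -0.019 [268.3 224.3]
-0.011 0.006 -0.04 [269.2 283.4]
0.011 0.006 -0.04 [269.9 243.2]
[ 0.08346637 -0.00044889 -0.17628675] [[ 1.65697633e-05 -9.47547211e-01 -3.19615835e-01]
 [ 9.99999805e-01  2.15385785e-04 -5.86699465e-04]
 [ 6.24766150e-04 -3.19615763e-01  9.47547030e-01]]
```

```bash
python3 - <<'E'
import numpy as np
from h import pose
K=np.array([[325.4,0,255.9],[0,325.4,189.5],[0,0,1]])
E=np.array([[-0.7927, 0.3357, 0.5088], [0.312, 0.9405, -0.1344], [-0.5236, 0.0522, -0.8503]]);p=np.array([0.5667, 0.2598, 0.0572])
C=np.array([[0,-.9475,-.3196],[1,0,0],[0,-.3196,.9475]])  # columns: cam axes in tool
o=np.array([.0835,-.0004,-.1763])
def P(X):
    t=E.T@(X-p); q=K@(C.T@(t-o)); return np.round(t,3),np.round(q[:2]/q[2])
for X in([-.055,.006,.055],[-.055,.006,.085],[-.021,.006,.085],[-.021,.006,.055],[-.038,0,.07],[-.038,.045,.01],[-.038,-.045,.01]): print(X,*P(pose([.5921,.2464,-.3429],X)[0]))
E
```

```text
[-0.055, 0.006, 0.055] [ 0.024  0.002 -0.012] [260. 197.]
[-0.055, 0.006, 0.085] [ 0.008  0.003 -0.037] [264. 246.]
[-0.021, 0.006, 0.085] [-0.021  0.003 -0.02 ] [263. 277.]
[-0.021, 0.006, 0.055] [-0.005  0.002  0.006] [259. 231.]
[-0.038, 0, 0.07] [ 0.001 -0.003 -0.016] [250. 238.]
[-0.038, 0.045, 0.01] [0.034 0.038 0.037] [314. 158.]
[-0.038, -0.045, 0.01] [ 0.032 -0.051  0.033] [179. 163.]
```

```bash
python3 - <<'E'
from h import *
E=np.array([[-0.7919, 0.3359, 0.5099], [0.3128, 0.9404, -0.1337], [-0.5244, 0.0536, -0.8498]]);p=np.array([0.5674, 0.2601, 0.0882])
for z in (0,-.019,-.036,-.07): print(z,[((proj('scene',p+E@np.array([x,0,z]))[0]-[280,180])*4).round().tolist() for x in (-.011,.011)])
E
```

```text
0 [[349.0, 317.0], [368.0, 319.0]]
-0.019 [[362.0, 286.0], [382.0, 288.0]]
-0.036 [[375.0, 258.0], [394.0, 261.0]]
-0.07 [[400.0, 202.0], [419.0, 206.0]]
```

{"op": "step_arm", "data": {
  "series": [
    {"slide": [0, 0, -1], "twist": 0},
    {"slide": [0, 0, -2], "twist": 0},
    {"slide": [0, 0, -3], "twist": 0},
    {"slide": [0, 0, -3], "twist": 0}
  ]
}}

```text
time: 11.28
tool_pos: [0.5696, 0.2632, 0.0618]
ee_rot: [[-0.789, 0.334, 0.516], [0.314, 0.941, -0.128], [-0.528, 0.061, -0.847]]
ft_force: [-7.8, 2.9, 13.9]
opening: 0.078
```

{"op": "step_arm", "data": {
  "series": [
    {"slide": [0, 0, 0], "twist": 0},
    {"slide": [0, 0, 0], "twist": 0},
    {"slide": [0, 0, 0], "twist": 0},
    {"slide": [0, 0, 0], "twist": 0}
  ],
  "jaw": 0
}}

```text
time: 11.78
tool_pos: [0.5666, 0.2593, 0.0561]
ee_rot: [[-0.793, 0.336, 0.508], [0.312, 0.94, -0.135], [-0.523, 0.051, -0.851]]
ft_force: [-0.4, 0.6, -0.3]
opening: 0.918
```

```bash
python3 st.py; python3 - <<'E'
from bench import optics
import cv2
cv2.imwrite("pics/w5.png",optics.get_image("wrist")["color"])
s=optics.get_image("scene")["color"][180:330,280:450]
cv2.imwrite("pics/s5.png",cv2.resize(s,None,fx=4,fy=4,interpolation=cv2.INTER_CUBIC))
E
```

```text
time 11.775
joint_pos [0.6562, 0.3636, -0.3991, 0.4486, -0.4302, 0.9348]
tool_pos [0.5666, 0.2593, 0.0561]
ee_rot [[-0.7931, 0.3364, 0.5078], [0.3122, 0.9403, -0.1354], [-0.523, 0.0511, -0.8508]]
ft_force [-0.3868, 0.5878, -0.2751]
opening 0.9178
```

View pics/w5.png

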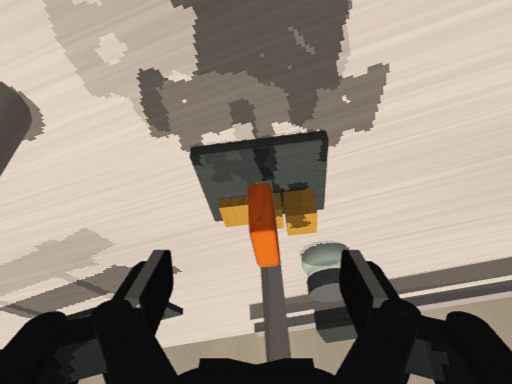

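View pics/s5.png

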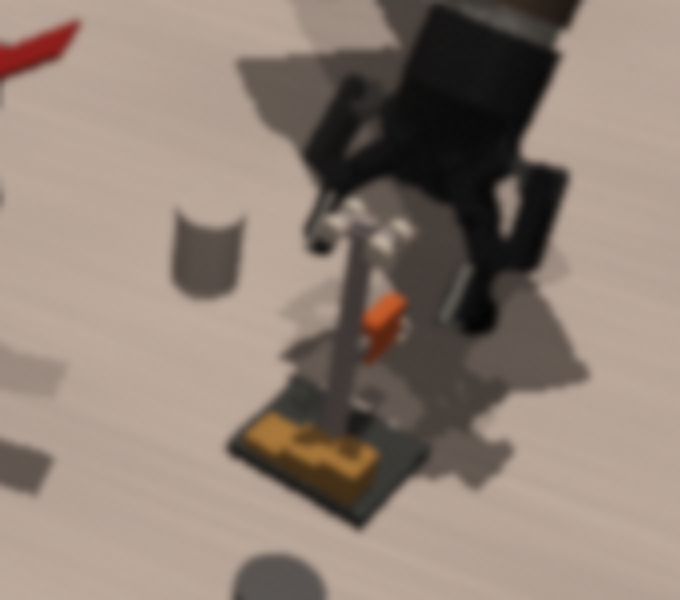

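```bash
cat > fc.py <<'E'
from h import *
from bench import optics
import cv2
r=optics.get_image("wrist"); CAM['wrist']=(np.array(r["mtx"]),np.array(r["R"]),np.array(r["t"])); cv2.imwrite("pics/w6.png",r["color"])
from scipy.optimize import least_squares
def px(u,f,o): return (np.array(u)+.5)/f-.5+np.array(o)
S=(280,180)
C=[('wrist',[-.038,-.045,.01],(193,158)),('wrist',[-.038,.045,.01],(327,141)),('wrist',[-.055,-.006,.055],(248,185)),('wrist',[-.055,.006,.055],(271,183)),
('wrist',[-.021,-.006,.085],(258,266)),('wrist',[-.021,.006,.085],(279,264)),
('scene',[.038,.045,0],px((362,530),4,S)),('scene',[.038,-.045,.003],px((229,447),4,S)),('scene',[-.038,.045,.005],px((429,455),4,S)),('scene',[0,0,.162],px((370,226),4,S))]
def rc(p): return np.concatenate([(proj(c,pose(p,X))[0]-u) for c,X,u in C])
q=least_squares(rc,[.59,.25,-.3],loss='soft_l1'); print(q.x,np.degrees(q.x[2])); print(np.round(rc(q.x).reshape(-1,2),1).tolist()); print(pose(q.x,[-.038,0,.07]))
E
python3 fc.py
```

```text
[ 0.58467931  0.2603671  -0.24109489] -13.813719679266988
[[-4.7, -2.3], [1.8, -0.9], [-0.3, 0.6], [0.2, 0.1], [-0.6, 3.8], [1.0, 3.7], [0.2, 0.2], [-0.0, -0.3], [1.9, -0.9], [-0.7, 1.5]]
[[0.54777838 0.26944021 0.07      ]]
```

View pics/w6.png

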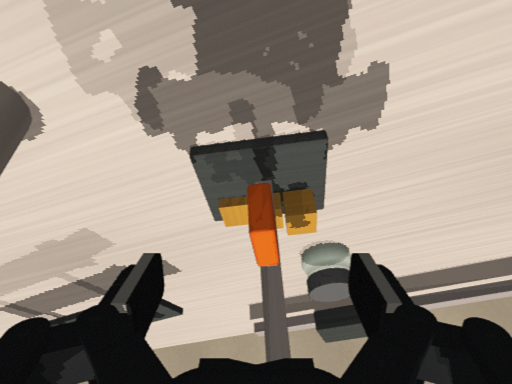

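{"op": "step_arm", "data": {
  "series": [
    {"slide": [0, 0.6, 0], "twist": 0.1},
    {"slide": [0.4, 0.6, -1.5], "twist": 0.1},
    {"slide": [0.8, 0.6, -3], "twist": 0.1},
    {"slide": [0.8, 0.6, -3], "twist": 0.1}
  ]
}}

```text
time: 12.42
tool_pos: [0.5739, 0.2648, 0.0252]
ee_rot: [[-0.821, 0.241, 0.517], [0.231, 0.969, -0.085], [-0.522, 0.05, -0.852]]
ft_force: [0.7, 0.5, -0.6]
opening: 0.998
```

```bash
python3 st.py; python3 - <<'E'
from bench import optics
import cv2
cv2.imwrite("pics/w7.png",optics.get_image("wrist")["color"])
s=optics.get_image("scene")["color"][180:330,280:450]
cv2.imwrite("pics/s7.png",cv2.resize(s,None,fx=4,fy=4,interpolation=cv2.INTER_CUBIC))
E
```

```text
time 12.425
joint_pos [0.6329, 0.4017, -0.453, 0.3093, -0.3838, 0.8104]
tool_pos [0.5739, 0.2648, 0.0252]
ee_rot [[-0.8212, 0.2409, 0.5173], [0.2309, 0.9693, -0.0849], [-0.5219, 0.0497, -0.8516]]
ft_force [0.7208, 0.536, -0.6331]
opening 0.9977
```

View pics/w7.png

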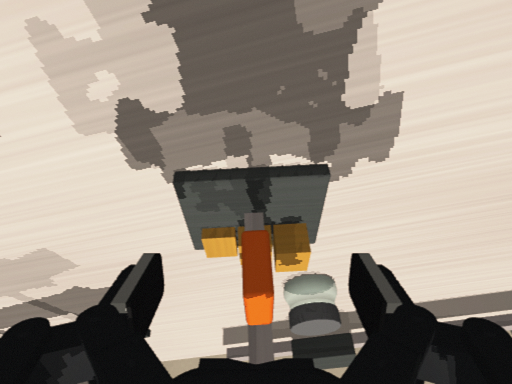

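View pics/s7.png

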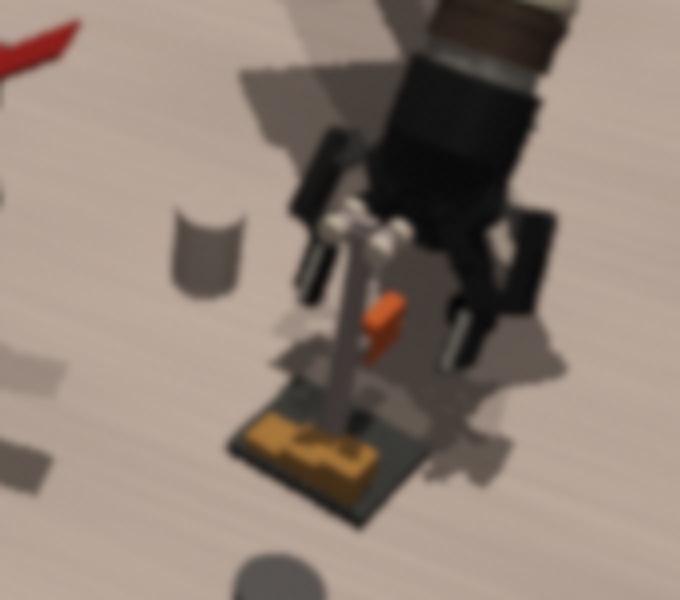

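Tab (column 258, rows 230–323) now sits centred between the pads, well inside. Close.

{"op": "step_arm", "data": {
  "series": [
    {"slide": [0, 0, 0], "twist": 0},
    {"slide": [0, 0, 0], "twist": 0},
    {"slide": [0, 0, 0], "twist": 0},
    {"slide": [0, 0, 0], "twist": 0},
    {"slide": [0, 0, 0], "twist": 0}
  ],
  "jaw": 255
}}

```text
time: 13.15
tool_pos: [0.5749, 0.2647, 0.0278]
ee_rot: [[-0.819, 0.241, 0.521], [0.231, 0.969, -0.086], [-0.525, 0.05, -0.849]]
ft_force: [-4.5, -1.5, 7.8]
opening: 0.133
```

{"op": "step_arm", "data": {
  "series": [
    {"slide": [0, 0, 1], "twist": 0},
    {"slide": [0, 0, 2], "twist": 0},
    {"slide": [0, 0, 3], "twist": 0},
    {"slide": [0, 0, 3], "twist": 0}
  ]
}}

```text
time: 13.65
tool_pos: [0.5755, 0.2663, 0.058]
ee_rot: [[-0.819, 0.24, 0.521], [0.232, 0.969, -0.082], [-0.524, 0.054, -0.85]]
ft_force: [0.1, 0.1, -4.4]
opening: 0.128
```

```bash
python3 st.py; python3 - <<'E'
from bench import optics
import cv2
cv2.imwrite("pics/w8.png",optics.get_image("wrist")["color"])
s=optics.get_image("scene")["color"][180:330,280:450]
cv2.imwrite("pics/s8.png",cv2.resize(s,None,fx=4,fy=4,interpolation=cv2.INTER_CUBIC))
E
```

```text
time 13.65
joint_pos [0.6331, 0.3514, -0.4201, 0.3871, -0.3835, 0.8103]
tool_pos [0.5755, 0.2663, 0.058]
ee_rot [[-0.8191, 0.2403, 0.5209], [0.2323, 0.9692, -0.0818], [-0.5245, 0.054, -0.8497]]
ft_force [0.1087, 0.1234, -4.3659]
opening 0.1285
```

View pics/w8.png

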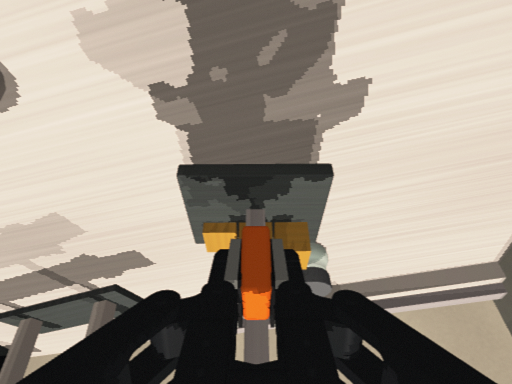

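View pics/s8.png

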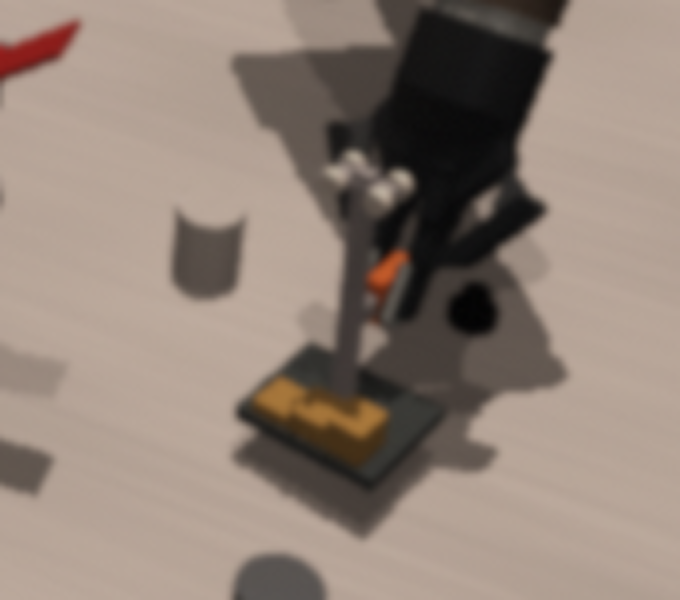

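{"op": "step_arm", "data": {
  "series": [
    {"slide": [1, -1.5, 2], "twist": 0.08},
    {"slide": [2.2, -4, 2.7], "twist": 0.16},
    {"slide": [3.4, -7, 2.7], "twist": 0.24},
    {"slide": [4.6, -10, 2.7], "twist": 0.32},
    {"slide": [5.8, -12.6, 2.7], "twist": 0.385}
  ]
}}

```text
time: 14.38
tool_pos: [0.6319, 0.1378, 0.0826]
ee_rot: [[-0.848, -0.142, 0.511], [-0.095, 0.989, 0.117], [-0.522, 0.051, -0.852]]
ft_force: [0.5, 0.4, -4.5]
opening: 0.131
```

{"op": "step_arm", "data": {
  "series": [
    {"slide": [0, 0, 0], "twist": 0},
    {"slide": [0, 0, 0], "twist": 0}
  ]
}}

```text
time: 14.62
tool_pos: [0.632, 0.1393, 0.0828]
ee_rot: [[-0.848, -0.14, 0.511], [-0.093, 0.989, 0.117], [-0.522, 0.052, -0.852]]
ft_force: [0.5, 0.4, -3.6]
opening: 0.136
```

```bash
cat > shot.py <<'E'
import sys
from bench import optics
import cv2
n=sys.argv[1]
cv2.imwrite(f"pics/w{n}.png",optics.get_image("wrist")["color"])
s=optics.get_image("scene")["color"][150:310,170:400]
cv2.imwrite(f"pics/s{n}.png",cv2.resize(s,None,fx=3.4,fy=3.4,interpolation=cv2.INTER_CUBIC))
t=optics.get_image("top")["color"][90:250,130:330]
cv2.imwrite(f"pics/t{n}.png",cv2.resize(t,None,fx=3.5,fy=3.5,interpolation=cv2.INTER_CUBIC))
E
python3 st.py; python3 shot.py 9
```

```text
time 14.625
joint_pos [0.2139, 0.2598, -0.4938, 0.2653, 0.0059, 0.0893]
tool_pos [0.632, 0.1393, 0.0828]
ee_rot [[-0.848, -0.1402, 0.5111], [-0.093, 0.9888, 0.117], [-0.5217, 0.0517, -0.8515]]
ft_force [0.4948, 0.4241, -3.5957]
opening 0.1359
```

View pics/w9.png

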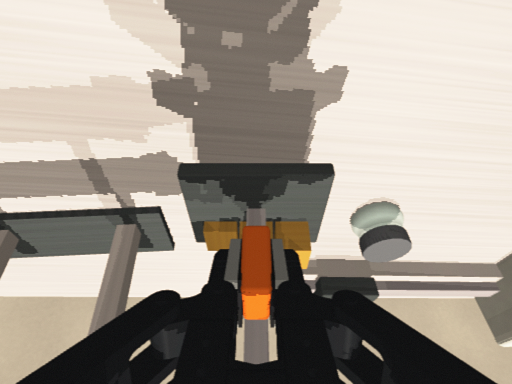

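View pics/s9.png

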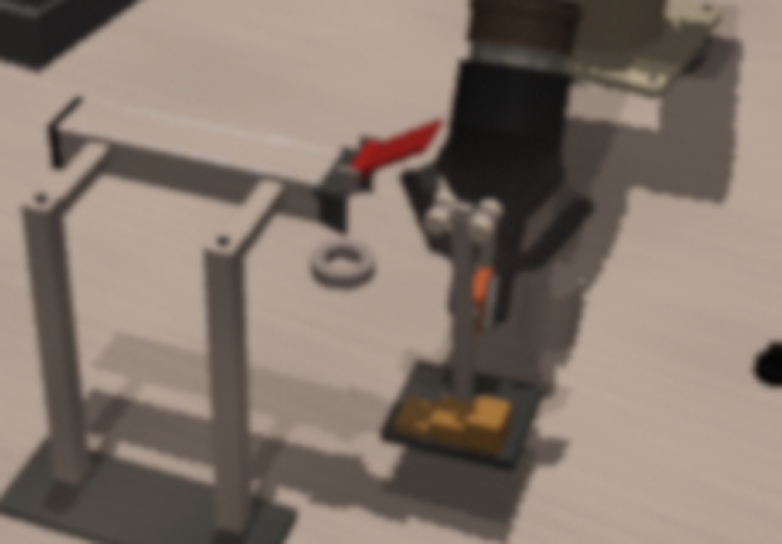

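View pics/t9.png

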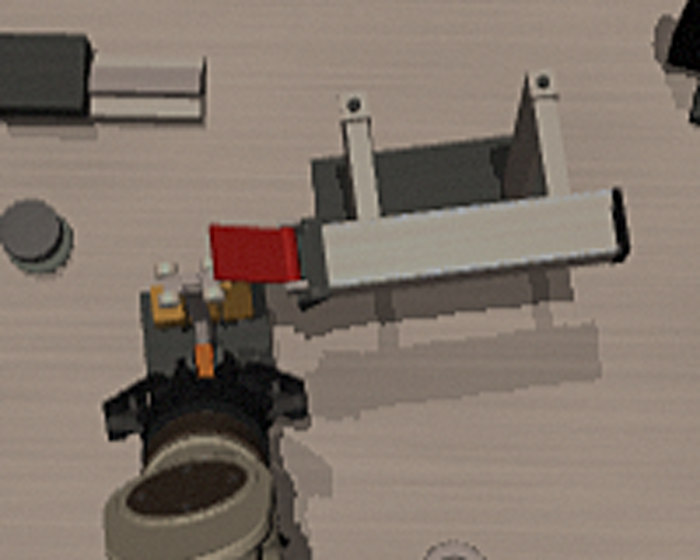

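```bash
cat > f6.py <<'E'
from h import *
from bench import optics
from scipy.optimize import least_squares
from scipy.spatial.transform import Rotation as Ro
TR=[.6543,.0702,.1413]
def setw():
    r=optics.get_image("wrist"); CAM['wrist']=(np.array(r["mtx"]),np.array(r["R"]),np.array(r["t"]))
def px(u,f,o): return (np.array(u)+.5)/f-.5+np.array(o)
S=lambda u,v: px((u,v),3.4,(170,150))
T=lambda u,v: px((u,v),3.5,(130,90))
def fit(C,x0):
    def rc(p):
        R=Ro.from_euler('zyx',p[3:]).as_matrix()
        return np.concatenate([(proj(c,R@np.array(X)+p[:3])[0]-u)*w for c,X,u,w in C])
    q=least_squares(rc,x0,loss='soft_l1'); p=q.x
    print('pos',p[:3].round(4),'zyx deg',np.degrees(p[3:]).round(1)); print(np.round(rc(p).reshape(-1,2),1).tolist())
    c,s=np.cos(TR[2]),np.sin(TR[2])
    R=Ro.from_euler('zyx',p[3:]).as_matrix()
    for n,X in(('org',[0,0,0]),('head',[0,0,.162])):
        d=R@np.array(X)+p[:3]-[TR[0],TR[1],0]; print(n,'in track',np.round([c*d[0]+s*d[1],-s*d[0]+c*d[1],d[2]],4))
    return p
E
cat > f9.py <<'E'
from f6 import *
setw()
C=[('scene',[0,0,.162],S(464,212),1),('scene',[.038,-.045,0],S(383,437),1),('scene',[.038,.045,0],S(515,466),1),('scene',[-.038,-.045,.01],S(418,365),1),
('top',[0,0,.162],T(189,281),1),('top',[.038,.045,.01],T(141,292),1),
('wrist',[-.038,-.045,.01],(180,176),.7),('wrist',[-.038,.045,.01],(332,175),.7),('wrist',[-.055,-.006,.055],(242,227),.7),('wrist',[-.055,.006,.055],(270,227),.7)]
fit(C,[.644,.139,.057,.14,0,0])
E
python3 f9.py
```

```text
pos [0.6423 0.143  0.0567] zyx deg [7.7 0.3 2.7]
[[1.0, 0.9], [-0.1, 0.6], [0.4, 1.4], [0.5, -2.5], [0.2, 0.2], [-0.4, -0.6], [-3.5, 0.0], [2.0, 0.9], [-0.1, -0.2], [-0.3, -0.2]]
org in track [-0.0016  0.0737  0.0567]
head in track [-0.0019  0.0661  0.2185]
```

{"op": "step_arm", "data": {
  "series": [
    {"slide": [0.4, -2, 0], "twist": 0},
    {"slide": [0.75, -4, 0], "twist": 0},
    {"slide": [1.0, -6, 0], "twist": 0},
    {"slide": [1.2, -7, 0], "twist": 0},
    {"slide": [1.2, -7, 0], "twist": 0}
  ]
}}

```text
time: 15.45
tool_pos: [0.6449, 0.0697, 0.0837]
ee_rot: [[-0.847, -0.141, 0.513], [-0.093, 0.989, 0.118], [-0.524, 0.052, -0.85]]
ft_force: [-0.5, 0.6, -3.6]
opening: 0.131
```

```bash
python3 st.py; python3 shot.py 10
```

```text
time 15.45
joint_pos [0.0635, 0.2635, -0.4857, 0.2735, 0.0852, -0.0394]
tool_pos [0.6449, 0.0697, 0.0837]
ee_rot [[-0.8469, -0.141, 0.5127], [-0.0932, 0.9886, 0.1179], [-0.5235, 0.0521, -0.8504]]
ft_force [-0.5104, 0.6336, -3.5574]
opening 0.1306
```

View pics/s10.png

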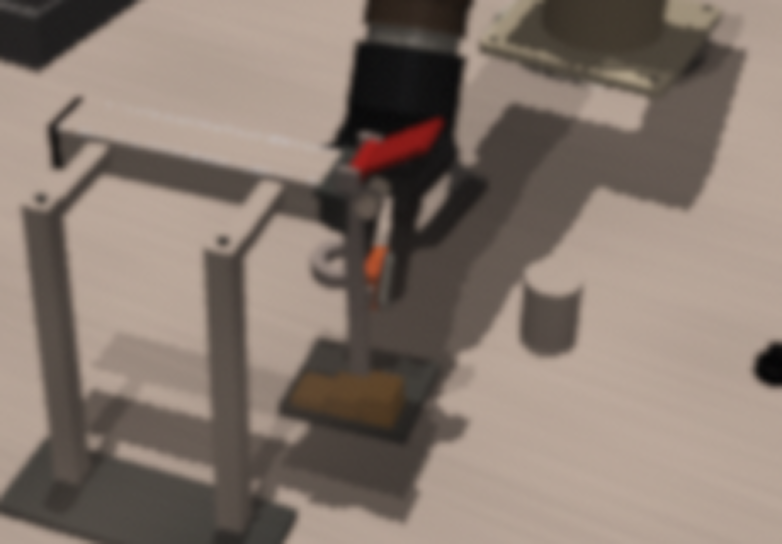

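View pics/w10.png

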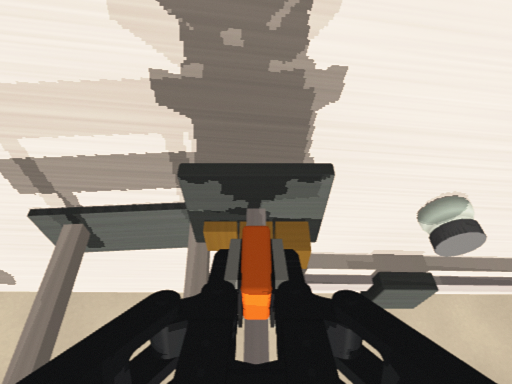

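{"op": "step_arm", "data": {
  "series": [
    {"slide": [0.15, -1, 0], "twist": 0},
    {"slide": [0.28, -2, 0], "twist": 0},
    {"slide": [0.42, -3, 0], "twist": 0},
    {"slide": [0.56, -4, 0], "twist": 0}
  ]
}}

```text
time: 16.1
tool_pos: [0.6505, 0.0286, 0.0837]
ee_rot: [[-0.847, -0.141, 0.513], [-0.093, 0.989, 0.118], [-0.523, 0.052, -0.85]]
ft_force: [0.1, -0.0, -3.8]
opening: 0.135
```

```bash
python3 st.py; python3 shot.py 11
```

```text
time 16.1
joint_pos [-0.0228, 0.2722, -0.4718, 0.2867, 0.1295, -0.1134]
tool_pos [0.6505, 0.0286, 0.0837]
ee_rot [[-0.847, -0.1406, 0.5127], [-0.093, 0.9887, 0.1175], [-0.5235, 0.0519, -0.8505]]
ft_force [0.0508, -0.0132, -3.8372]
opening 0.1351
```

View pics/s11.png

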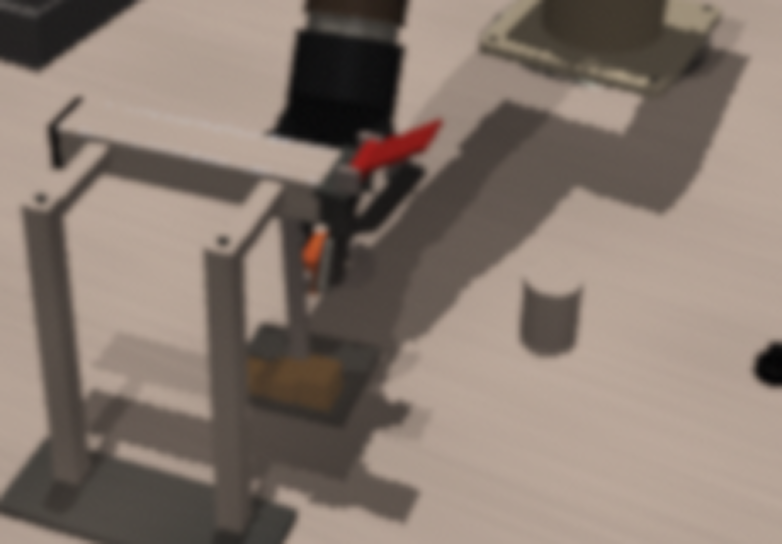

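{"op": "step_arm", "data": {
  "series": [
    {"slide": [0.28, -2, 0], "twist": 0},
    {"slide": [0.56, -4, 0], "twist": 0},
    {"slide": [0.85, -6, 0], "twist": 0},
    {"slide": [1.13, -8, 0], "twist": 0},
    {"slide": [1.41, -10, 0], "twist": 0}
  ]
}}

```text
time: 16.88
tool_pos: [0.6645, -0.0707, 0.0837]
ee_rot: [[-0.847, -0.142, 0.513], [-0.094, 0.989, 0.118], [-0.523, 0.052, -0.85]]
ft_force: [-0.9, -0.1, -4.1]
opening: 0.132
```

{"op": "step_arm", "data": {
  "series": [
    {"slide": [0.07, -0.5, 0], "twist": 0},
    {"slide": [0.14, -1, 0], "twist": 0},
    {"slide": [0.21, -1.5, 0], "twist": 0},
    {"slide": [0.21, -1.5, 0], "twist": 0}
  ]
}}

```text
time: 17.38
tool_pos: [0.6666, -0.0852, 0.0837]
ee_rot: [[-0.847, -0.141, 0.513], [-0.094, 0.989, 0.118], [-0.523, 0.052, -0.85]]
ft_force: [0.3, 0.3, -4.7]
opening: 0.13
```

```bash
python3 st.py; python3 shot.py 12
```

```text
time 17.375
joint_pos [-0.2475, 0.3279, -0.3825, 0.3573, 0.2424, -0.3123]
tool_pos [0.6666, -0.0852, 0.0837]
ee_rot [[-0.8469, -0.1414, 0.5126], [-0.0936, 0.9886, 0.118], [-0.5235, 0.052, -0.8504]]
ft_force [0.3324, 0.2663, -4.6904]
opening 0.1297
```

View pics/s12.png

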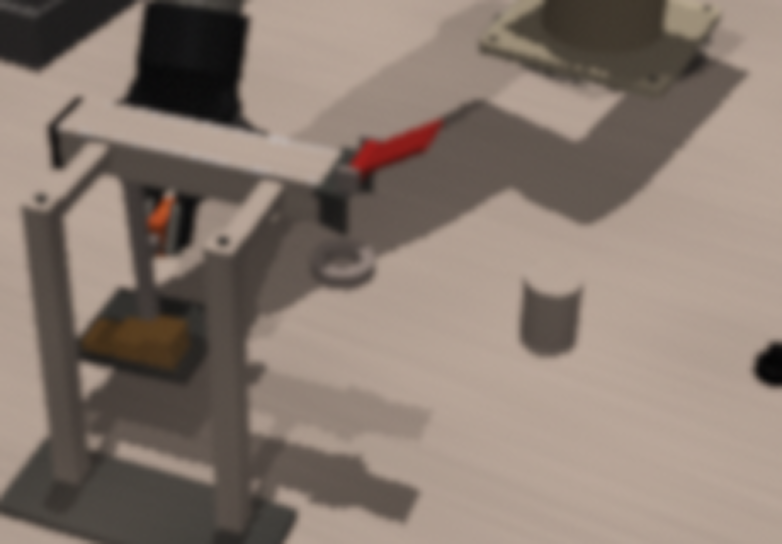

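View pics/w12.png

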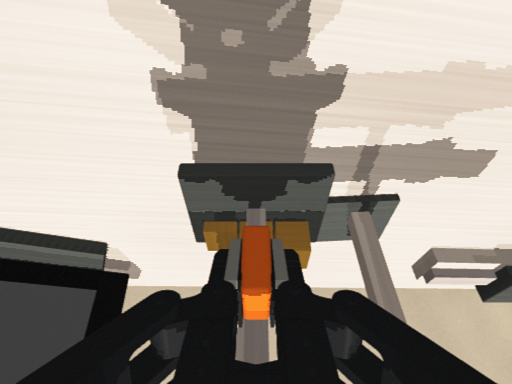

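{"op": "step_arm", "data": {
  "series": [
    {"slide": [0.07, -0.5, 0], "twist": 0},
    {"slide": [0.14, -1, 0], "twist": 0},
    {"slide": [0.19, -1.4, 0], "twist": 0},
    {"slide": [0.19, -1.4, 0], "twist": 0}
  ]
}}

```text
time: 18.02
tool_pos: [0.6686, -0.0999, 0.0837]
ee_rot: [[-0.847, -0.14, 0.513], [-0.093, 0.989, 0.118], [-0.524, 0.052, -0.85]]
ft_force: [0.1, 0.5, -4.3]
opening: 0.13
```

{"op": "step_arm", "data": {
  "series": [
    {"slide": [0.03, -0.2, -0.1], "twist": 0},
    {"slide": [0.06, -0.4, -0.2], "twist": 0},
    {"slide": [0.06, -0.4, -0.2], "twist": 0}
  ]
}}

```text
time: 18.4
tool_pos: [0.6692, -0.1024, 0.0822]
ee_rot: [[-0.846, -0.143, 0.513], [-0.095, 0.988, 0.12], [-0.524, 0.053, -0.85]]
ft_force: [-2.5, 4.8, -0.8]
opening: 0.132
```

{"op": "step_arm", "data": {
  "series": [
    {"slide": [0.02, -0.1, -0.1], "twist": 0},
    {"slide": [0.02, -0.1, -0.1], "twist": 0}
  ]
}}

```text
time: 18.65
tool_pos: [0.6697, -0.1028, 0.0819]
ee_rot: [[-0.846, -0.144, 0.514], [-0.095, 0.988, 0.121], [-0.525, 0.053, -0.849]]
ft_force: [-3.8, 5.6, 1.6]
opening: 0.128
```

```bash
python3 st.py; python3 shot.py 13
```

```text
time 18.65
joint_pos [-0.2808, 0.3438, -0.3643, 0.3659, 0.2614, -0.3442]
tool_pos [0.6697, -0.1028, 0.0819]
ee_rot [[-0.8456, -0.1444, 0.514], [-0.0954, 0.9881, 0.1207], [-0.5253, 0.053, -0.8493]]
ft_force [-3.8308, 5.5894, 1.6286]
opening 0.1278
```

View pics/s13.png

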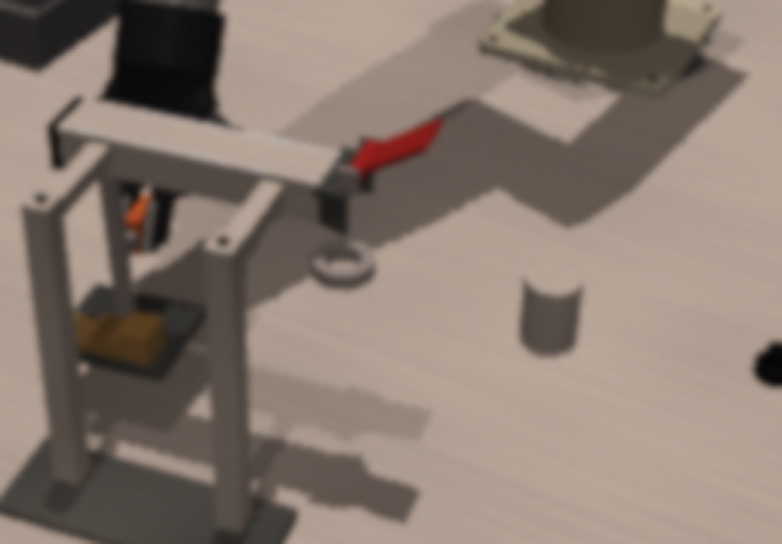

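{"op": "step_arm", "data": {
  "series": [
    {"slide": [0, 0, 0], "twist": 0},
    {"slide": [0, 0, 0], "twist": 0},
    {"slide": [0, 0, 0], "twist": 0}
  ],
  "jaw": 130
}}

```text
time: 19.18
tool_pos: [0.6699, -0.105, 0.0813]
ee_rot: [[-0.846, -0.14, 0.514], [-0.093, 0.989, 0.117], [-0.524, 0.051, -0.85]]
ft_force: [-1.0, 0.0, 0.0]
opening: 0.489
```

```bash
python3 st.py; python3 shot.py 14
```

```text
time 19.175
joint_pos [-0.2826, 0.3451, -0.3636, 0.3653, 0.2585, -0.3433]
tool_pos [0.6699, -0.105, 0.0813]
ee_rot [[-0.8463, -0.1405, 0.5138], [-0.0931, 0.9888, 0.117], [-0.5245, 0.0512, -0.8499]]
ft_force [-1.0435, 0.0468, 0.0046]
opening 0.4892
```

View pics/w14.png

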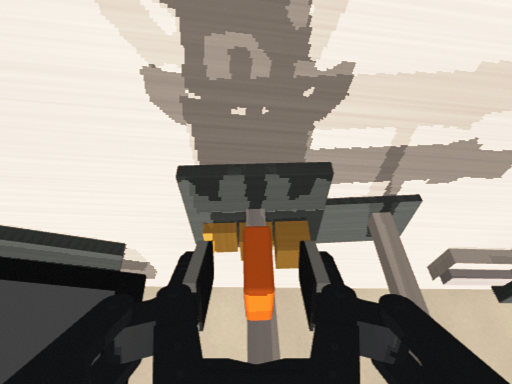

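View pics/s14.png

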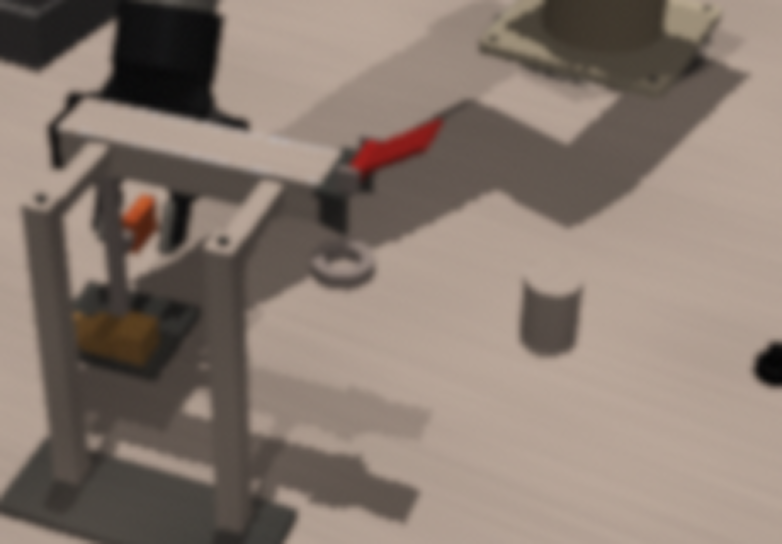

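```bash
cat > f14.py <<'E'
from f6 import *
setw()
C=[('scene',[.038,.045,0],S(152,378),1),('scene',[-.038,.045,.01],S(202,314),1),('scene',[-.038,-.045,.01],S(90,285),1),
('wrist',[-.038,-.045,.01],(179,178),.7),('wrist',[-.038,.045,.01],(332,174),.7),('wrist',[-.055,-.006,.055],(244,227),.7),('wrist',[-.055,.006,.055],(272,227),.7),('wrist',[-.055,-.006,.085],(245,292),.7),('wrist',[-.055,.006,.085],(274,291),.7),('wrist',[-.021,-.006,.085],(246,319),.7),('wrist',[-.021,.006,.085],(274,319),.7)]
fit(C,[.68,-.107,.054,.14,0,0])
E
python3 f14.py
```

```text
pos [ 0.6838 -0.1018  0.0504] zyx deg [8.  0.9 1.2]
[[2.5, 3.6], [1.3, -0.4], [1.5, 0.4], [-1.4, 0.3], [0.1, 0.8], [0.3, 0.1], [-0.8, -0.4], [-0.1, -0.1], [0.9, -0.0], [0.4, 0.3], [-1.5, -0.2]]
org in track [ 0.0049 -0.1744  0.0504]
head in track [ 0.0069 -0.1781  0.2123]
```

{"op": "step_arm", "data": {
  "series": [
    {"slide": [0.1, -0.7, 0], "twist": 0},
    {"slide": [0.18, -1.3, 0], "twist": 0},
    {"slide": [0.18, -1.3, 0], "twist": 0}
  ]
}}

```text
time: 19.75
tool_pos: [0.6713, -0.1182, 0.0807]
ee_rot: [[-0.847, -0.14, 0.513], [-0.093, 0.989, 0.117], [-0.524, 0.052, -0.85]]
ft_force: [0.3, 0.3, -0.2]
opening: 0.491
```

{"op": "step_arm", "data": {
  "series": [
    {"slide": [0.03, -0.2, 0], "twist": 0},
    {"slide": [0.06, -0.4, 0], "twist": 0},
    {"slide": [0.06, -0.4, 0], "twist": 0}
  ]
}}

```text
time: 20.12
tool_pos: [0.6716, -0.1213, 0.0806]
ee_rot: [[-0.847, -0.141, 0.512], [-0.093, 0.989, 0.118], [-0.523, 0.052, -0.851]]
ft_force: [-1.1, 1.0, 0.0]
opening: 0.494
```

{"op": "step_arm", "data": {
  "series": [
    {"slide": [0.03, -0.2, 0], "twist": 0},
    {"slide": [0.03, -0.2, 0], "twist": 0}
  ]
}}

```text
time: 20.38
tool_pos: [0.6721, -0.1233, 0.0808]
ee_rot: [[-0.847, -0.141, 0.513], [-0.094, 0.989, 0.118], [-0.524, 0.052, -0.85]]
ft_force: [-0.6, 0.9, 0.8]
opening: 0.489
```

```bash
python3 st.py; python3 shot.py 15
```

```text
time 20.375
joint_pos [-0.3154, 0.3595, -0.3407, 0.383, 0.2746, -0.3739]
tool_pos [0.6721, -0.1233, 0.0808]
ee_rot [[-0.8468, -0.1413, 0.5128], [-0.0935, 0.9886, 0.118], [-0.5236, 0.052, -0.8504]]
ft_force [-0.6191, 0.9492, 0.8482]
opening 0.4893
```

View pics/w15.png

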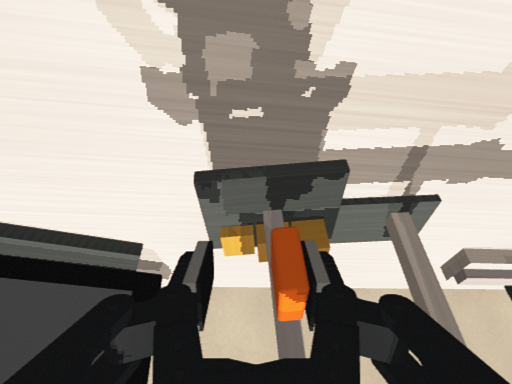

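{"op": "step_arm", "data": {
  "series": [
    {"slide": [0.03, -0.2, 0], "twist": 0},
    {"slide": [0.05, -0.35, 0], "twist": 0},
    {"slide": [0.05, -0.35, 0], "twist": 0}
  ]
}}

```text
time: 20.9
tool_pos: [0.6726, -0.127, 0.0809]
ee_rot: [[-0.847, -0.141, 0.513], [-0.093, 0.989, 0.118], [-0.524, 0.052, -0.85]]
ft_force: [-0.4, 0.7, -0.2]
opening: 0.491
```

```bash
python3 shot.py 16
```

```text
(no output)
```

View pics/w16.png

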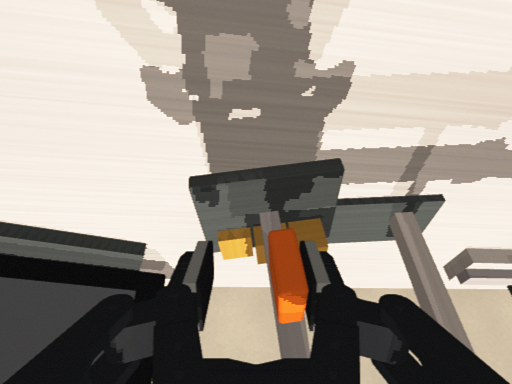

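View pics/s16.png

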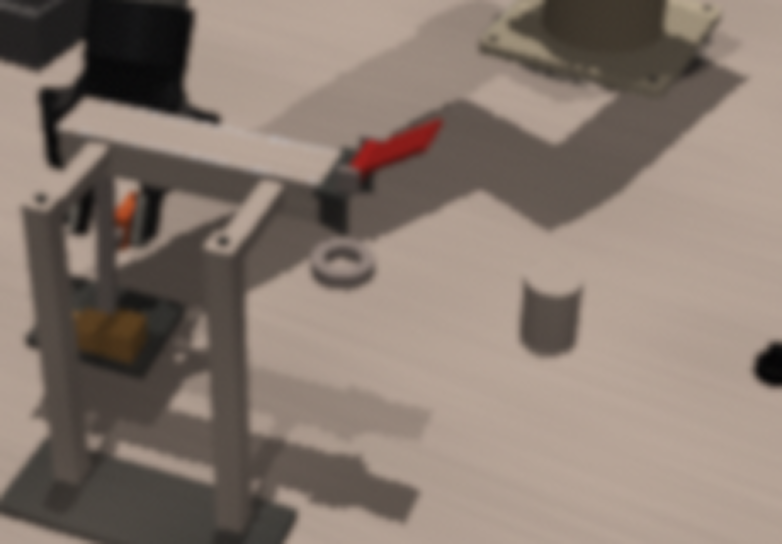

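```bash
python3 - <<'E'
from h import *
T=[.6543,.0702,.1413]
for y in (-.165,-.172,-.179):
    print(y,[((proj('scene',pose(T,X))[0]-[170,150])*3.4).round().tolist() for X in ([0,y,.08],[0,y,.15],[.038,y+.045,.054],[-.038,y+.045,.064])])
for y in (-.195,-.2,-.205,-.21): print(y,[((proj('scene',pose(T,X))[0]-[170,150])*3.4).round().tolist() for X in ([.02,y,.234],[-.02,y,.234])])
E
```

```text
-0.165 [[138.0, 307.0], [132.0, 226.0], [175.0, 385.0], [220.0, 308.0]]
-0.172 [[130.0, 305.0], [123.0, 224.0], [165.0, 382.0], [211.0, 306.0]]
-0.179 [[121.0, 302.0], [114.0, 221.0], [156.0, 380.0], [202.0, 303.0]]
-0.195 [[68.0, 127.0], [97.0, 97.0]]
-0.2 [[61.0, 125.0], [90.0, 95.0]]
-0.205 [[54.0, 124.0], [84.0, 94.0]]
-0.21 [[47.0, 122.0], [77.0, 92.0]]
```

{"op": "step_arm", "data": {
  "series": [
    {"slide": [0.03, -0.2, 0], "twist": 0},
    {"slide": [0.05, -0.35, 0], "twist": 0},
    {"slide": [0.05, -0.35, 0], "twist": 0}
  ]
}}

```text
time: 21.42
tool_pos: [0.6731, -0.1305, 0.0808]
ee_rot: [[-0.847, -0.141, 0.513], [-0.093, 0.989, 0.118], [-0.524, 0.052, -0.85]]
ft_force: [0.2, 1.9, 1.4]
opening: 0.49
```

{"op": "step_arm", "data": {
  "series": [
    {"slide": [-0.1, 0.7, 0], "twist": 0},
    {"slide": [-0.2, 1.4, 0], "twist": 0},
    {"slide": [-0.31, 2.2, 0], "twist": 0},
    {"slide": [-0.38, 2.7, 0], "twist": 0},
    {"slide": [-0.38, 2.7, 0], "twist": 0}
  ]
}}

```text
time: 22.05
tool_pos: [0.669, -0.1028, 0.0807]
ee_rot: [[-0.847, -0.142, 0.512], [-0.094, 0.989, 0.118], [-0.523, 0.052, -0.851]]
ft_force: [0.8, -0.2, -0.1]
opening: 0.49
```

```bash
python3 st.py; python3 shot.py 17
```

```text
time 22.05
joint_pos [-0.2794, 0.3443, -0.366, 0.3648, 0.2577, -0.3417]
tool_pos [0.669, -0.1028, 0.0807]
ee_rot [[-0.847, -0.1419, 0.5124], [-0.0941, 0.9885, 0.1181], [-0.5233, 0.0518, -0.8506]]
ft_force [0.8106, -0.2454, -0.1443]
opening 0.4899
```

View pics/w17.png

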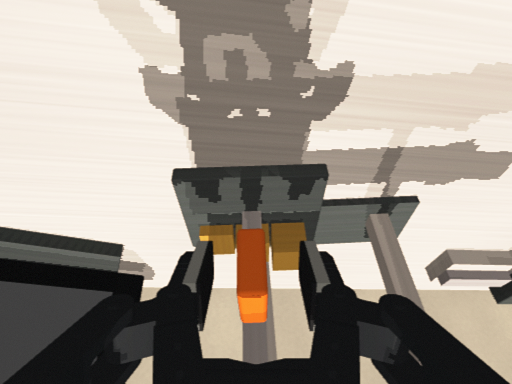

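View pics/s17.png

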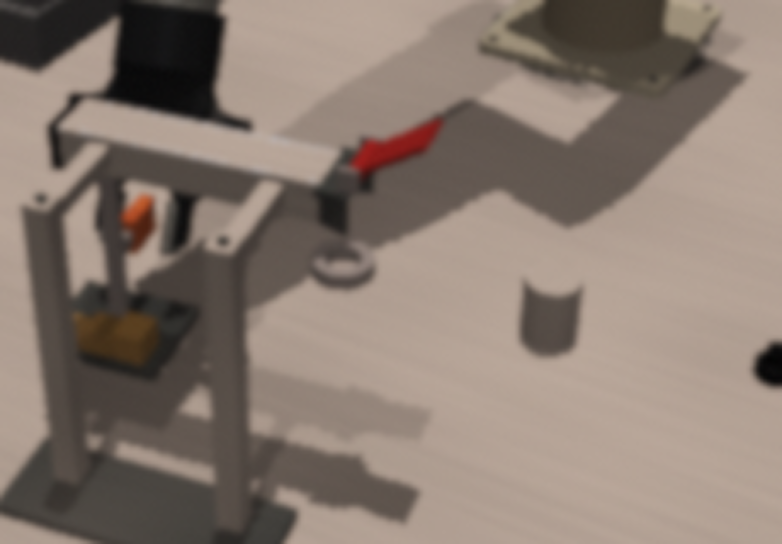

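{"op": "step_arm", "data": {
  "series": [
    {"slide": [-1, -0.2, 1.7], "twist": 0},
    {"slide": [-2, -0.5, 3.4], "twist": 0},
    {"slide": [-4, -1, 6.8], "twist": 0},
    {"slide": [-6.2, -1.4, 10.2], "twist": 0},
    {"slide": [-9, -1.4, 14], "twist": 0}
  ]
}}

```text
time: 22.82
tool_pos: [0.5785, -0.1179, 0.2215]
ee_rot: [[-0.847, -0.14, 0.512], [-0.093, 0.989, 0.117], [-0.523, 0.052, -0.851]]
ft_force: [0.9, -0.1, -0.8]
opening: 0.489
```

```bash
python3 st.py; python3 shot.py 18
```

```text
time 22.825
joint_pos [-0.3696, 0.0448, -0.3295, 0.7235, 0.2991, -0.4235]
tool_pos [0.5785, -0.1179, 0.2215]
ee_rot [[-0.8472, -0.1405, 0.5124], [-0.0929, 0.9887, 0.1175], [-0.5232, 0.0519, -0.8507]]
ft_force [0.8708, -0.0763, -0.7593]
opening 0.4887
```

View pics/s18.png

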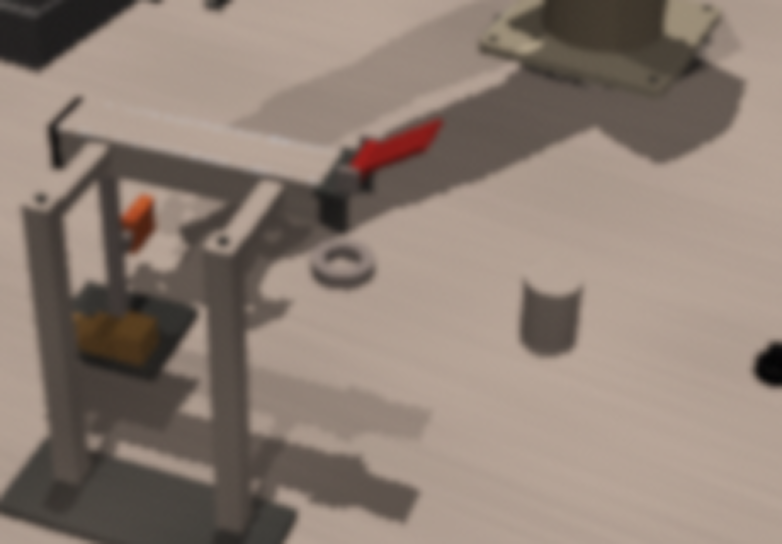

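View pics/w18.png

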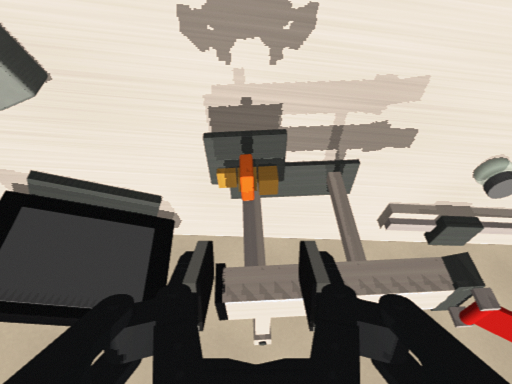

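{"op": "step_arm", "data": {
  "series": [
    {"slide": [-1, 0, 5], "twist": 0},
    {"slide": [-2, 0, 10], "twist": -0.1},
    {"slide": [-2, 2, 15], "twist": -0.28},
    {"slide": [-2, 6, 18], "twist": -0.46},
    {"slide": [-1, 10, 18], "twist": -0.64}
  ],
  "jaw": 255
}}

```text
time: 23.6
tool_pos: [0.5687, -0.0247, 0.4024]
ee_rot: [[-0.75, 0.444, 0.491], [0.404, 0.895, -0.192], [-0.524, 0.054, -0.85]]
ft_force: [1.6, 0.2, -0.4]
opening: -0.004
```

```bash
python3 st.py
```

```text
time 23.6
joint_pos [0.098, -0.0657, 0.0268, 1.1588, -0.241, 0.5115]
tool_pos [0.5687, -0.0247, 0.4024]
ee_rot [[-0.75, 0.4437, 0.4905], [0.4039, 0.8945, -0.1916], [-0.5238, 0.0544, -0.8501]]
ft_force [1.5582, 0.1608, -0.4048]
opening -0.0038
```

{"op": "step_arm", "data": {
  "series": [
    {"slide": [1.7, 2.1, 0], "twist": -0.18},
    {"slide": [3.4, 4.2, 0], "twist": -0.36},
    {"slide": [5, 6.4, 0], "twist": -0.54},
    {"slide": [6.7, 8.5, 0], "twist": -0.72},
    {"slide": [8.3, 10.4, 0], "twist": -0.9}
  ]
}}

```text
time: 24.22
tool_pos: [0.6502, 0.0782, 0.3976]
ee_rot: [[-0.178, 0.97, 0.164], [0.836, 0.238, -0.494], [-0.518, 0.049, -0.854]]
ft_force: [2.0, 0.5, 0.6]
opening: 0.001
```

{"op": "step_arm", "data": {
  "series": [
    {"slide": [0, 0, -2], "twist": -0.115},
    {"slide": [0, 0, -5], "twist": -0.115},
    {"slide": [0, 0, -9], "twist": -0.115},
    {"slide": [0, 0, -9], "twist": -0.115}
  ]
}}

```text
time: 24.72
tool_pos: [0.6471, 0.0757, 0.3032]
ee_rot: [[-0.09, 0.991, 0.099], [0.849, 0.128, -0.512], [-0.52, 0.038, -0.853]]
ft_force: [0.0, -0.3, -0.0]
opening: -0.003
```

```bash
python3 st.py; python3 shot.py 19
```

```text
time 24.725
joint_pos [0.3839, 0.6166, 0.7182, 1.7893, -0.5374, 1.8687]
tool_pos [0.6471, 0.0757, 0.3032]
ee_rot [[-0.0901, 0.991, 0.0989], [0.8492, 0.1283, -0.5122], [-0.5202, 0.0378, -0.8532]]
ft_force [0.0441, -0.2877, -0.006]
opening -0.0028
```

View pics/s19.png

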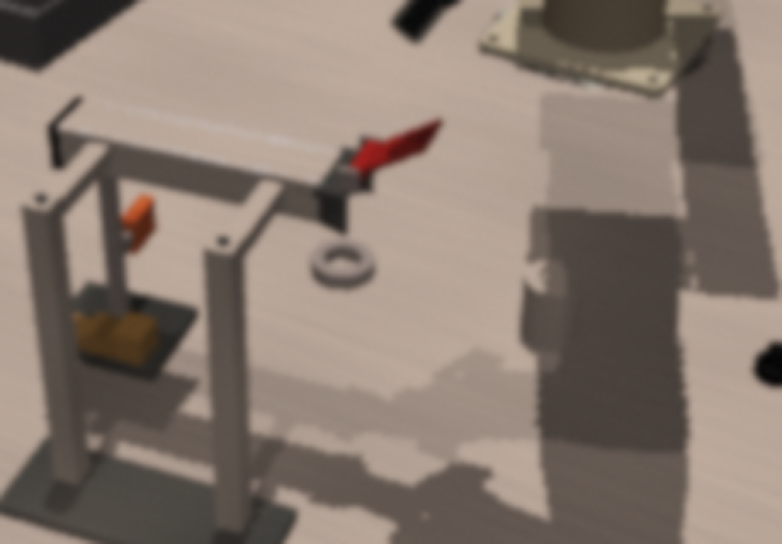

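View pics/t19.png

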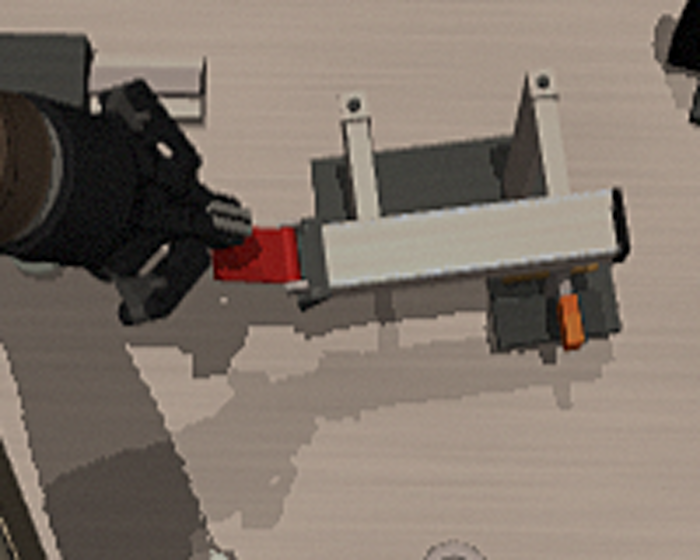

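View pics/w19.png

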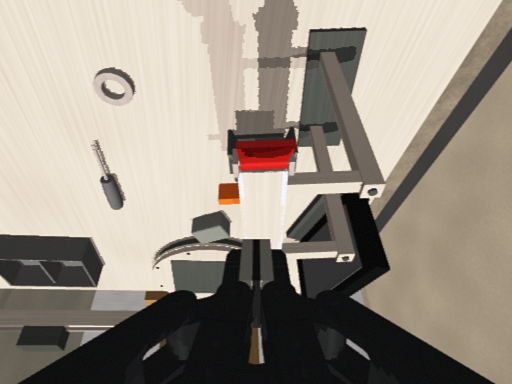

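{"op": "step_arm", "data": {
  "series": [
    {"slide": [0, 0, 0], "twist": 0}
  ]
}}

```text
time: 25.0
tool_pos: [0.6505, 0.0767, 0.3129]
ee_rot: [[-0.081, 0.99, 0.114], [0.853, 0.128, -0.507], [-0.516, 0.057, -0.855]]
ft_force: [-0.1, 0.7, 0.4]
opening: 0.001
```

```bash
cat > tip.py <<'E'
from bench import bot
import numpy as np
TR=[.6543,.0702,.1413]
s=bot.sense();E=np.array(s["ee_rot"]);p=np.array(s["tool_pos"])
c,sn=np.cos(TR[2]),np.sin(TR[2])
M=np.array([[c,sn,0],[-sn,c,0],[0,0,1]])
f=lambda X:np.round(M@(X-[TR[0],TR[1],0]),4)
print('F',f(p+E@[-.011,0,-.036]),'L',f(p+E@[.011,0,-.036]),'tz',np.round(M@E[:,2],3),'ty',np.round(M@E[:,1],3),'TCP',np.round(p,4),s['time'],np.round(s['ft_force'],1))
E
python3 tip.py
```

```text
F [-0.0048  0.0162  0.3493] L [-0.0039  0.035   0.3379] tz [ 0.042 -0.518 -0.855] ty [ 0.998 -0.013  0.057] TCP [0.6505 0.0767 0.3129] 25.0 [-0.1  0.7  0.4]
```

{"op": "step_arm", "data": {
  "series": [
    {"slide": [0.4, 0.6, -2], "twist": 0},
    {"slide": [0.4, 0.6, -4.5], "twist": 0},
    {"slide": [0.4, 0.6, -6], "twist": 0},
    {"slide": [0.4, 0.6, -6], "twist": 0}
  ]
}}

```text
time: 25.5
tool_pos: [0.6534, 0.0823, 0.2504]
ee_rot: [[-0.083, 0.99, 0.11], [0.852, 0.128, -0.508], [-0.517, 0.052, -0.854]]
ft_force: [0.6, -0.1, 0.6]
opening: 0.002
```

```bash
python3 tip.py; python3 shot.py 20
```

```text
F [-0.0009  0.0214  0.2869] L [-1.000e-04  4.020e-02  2.755e-01] tz [ 0.038 -0.519 -0.854] ty [ 0.999 -0.013  0.052] TCP [0.6534 0.0823 0.2504] 25.5 [ 0.6 -0.1  0.6]
```

View pics/s20.png

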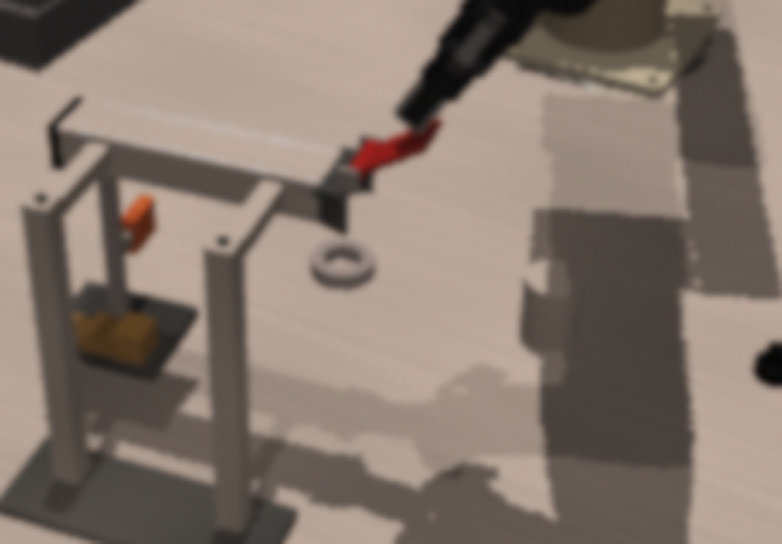

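View pics/w20.png

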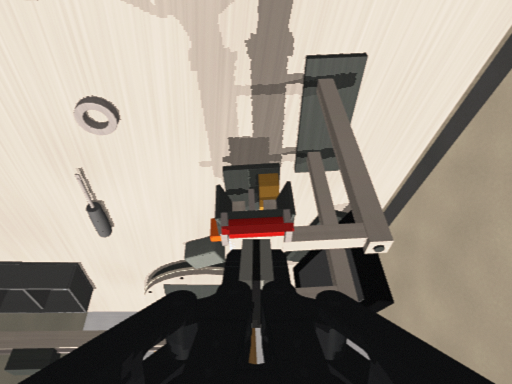

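{"op": "step_arm", "data": {
  "series": [
    {"slide": [0, 0, -1], "twist": 0},
    {"slide": [0, 0, -2], "twist": 0},
    {"slide": [0, 0, -3], "twist": 0},
    {"slide": [0, 0, -3], "twist": 0}
  ]
}}

```text
time: 26.15
tool_pos: [0.6524, 0.082, 0.2184]
ee_rot: [[-0.085, 0.991, 0.107], [0.851, 0.128, -0.509], [-0.518, 0.048, -0.854]]
ft_force: [-0.1, 0.4, 0.2]
opening: -0.003
```

```bash
python3 tip.py; python3 shot.py 21
```

```text
F [-0.0018  0.0212  0.2548] L [-0.001   0.04    0.2434] tz [ 0.035 -0.519 -0.854] ty [ 0.999 -0.013  0.048] TCP [0.6524 0.082  0.2184] 26.15 [-0.1  0.4  0.2]
```

View pics/s21.png

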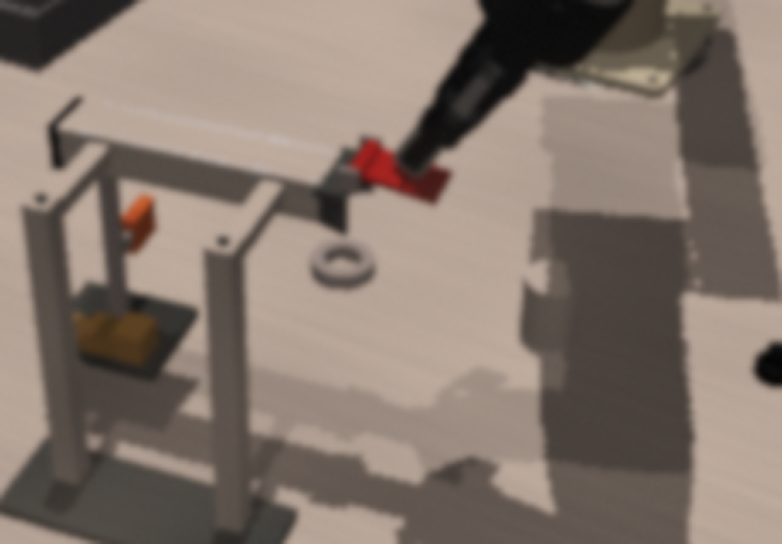

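{"op": "step_arm", "data": {
  "series": [
    {"slide": [0, 0.3, -1.4], "twist": 0},
    {"slide": [0, 0.5, -2.8], "twist": 0},
    {"slide": [0, 0.3, -3.4], "twist": 0},
    {"slide": [0, 0, -4], "twist": 0},
    {"slide": [0.05, -0.4, -4.4], "twist": 0}
  ]
}}

```text
time: 26.92
tool_pos: [0.6536, 0.078, 0.1756]
ee_rot: [[-0.084, 0.99, 0.11], [0.852, 0.128, -0.508], [-0.517, 0.051, -0.854]]
ft_force: [0.2, -0.3, 1.1]
opening: 0.003
```

```bash
python3 tip.py; python3 shot.py 22
```

```text
F [-0.0013  0.0171  0.212 ] L [-0.0005  0.0359  0.2006] tz [ 0.037 -0.519 -0.854] ty [ 0.999 -0.013  0.051] TCP [0.6536 0.078  0.1756] 26.925 [ 0.2 -0.3  1.1]
```

View pics/s22.png

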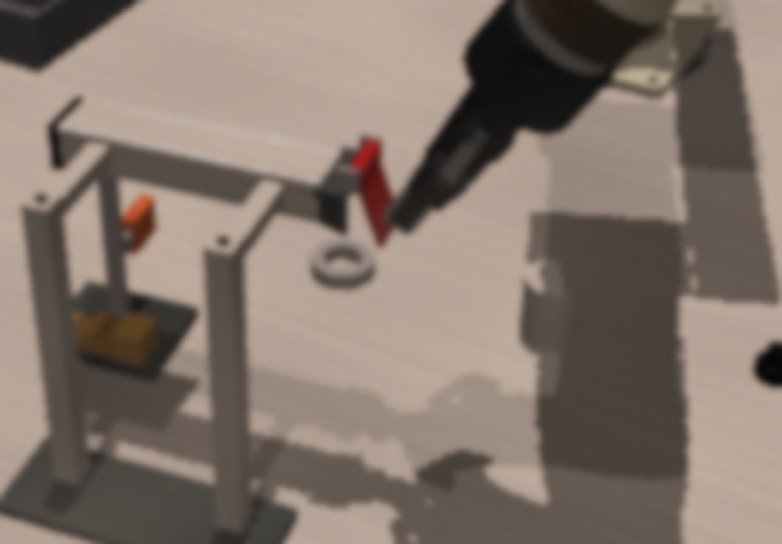

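Going as planned; push it toward the mouth.

{"op": "step_arm", "data": {
  "series": [
    {"slide": [0.07, -0.5, -0.3], "twist": 0},
    {"slide": [0.14, -1, -0.4], "twist": 0},
    {"slide": [0.19, -1.35, -0.4], "twist": 0},
    {"slide": [0.19, -1.35, -0.4], "twist": 0}
  ]
}}

```text
time: 27.58
tool_pos: [0.6556, 0.065, 0.1719]
ee_rot: [[-0.083, 0.99, 0.11], [0.852, 0.128, -0.507], [-0.517, 0.051, -0.855]]
ft_force: [0.8, 2.5, -1.0]
opening: 0.001
```

```bash
python3 tip.py
```

```text
F [-0.0012  0.0039  0.2084] L [-0.0004  0.0227  0.197 ] tz [ 0.037 -0.518 -0.855] ty [ 0.999 -0.013  0.051] TCP [0.6556 0.065  0.1719] 27.575 [ 0.8  2.5 -1. ]
```

{"op": "step_arm", "data": {
  "series": [
    {"slide": [0.03, -0.25, 0], "twist": 0},
    {"slide": [0.05, -0.4, 0], "twist": 0},
    {"slide": [0.05, -0.4, 0], "twist": 0}
  ]
}}

```text
time: 27.95
tool_pos: [0.6558, 0.0646, 0.1717]
ee_rot: [[-0.086, 0.99, 0.111], [0.854, 0.13, -0.503], [-0.512, 0.052, -0.857]]
ft_force: [-3.1, 11.0, 0.6]
opening: -0.003
```

```bash
python3 tip.py; python3 shot.py 23
```

```text
F [-0.0011  0.0032  0.2082] L [-0.0003  0.0221  0.1969] tz [ 0.039 -0.513 -0.857] ty [ 0.999 -0.01   0.052] TCP [0.6558 0.0646 0.1717] 27.95 [-3.1 11.   0.6]
```

View pics/s23.png

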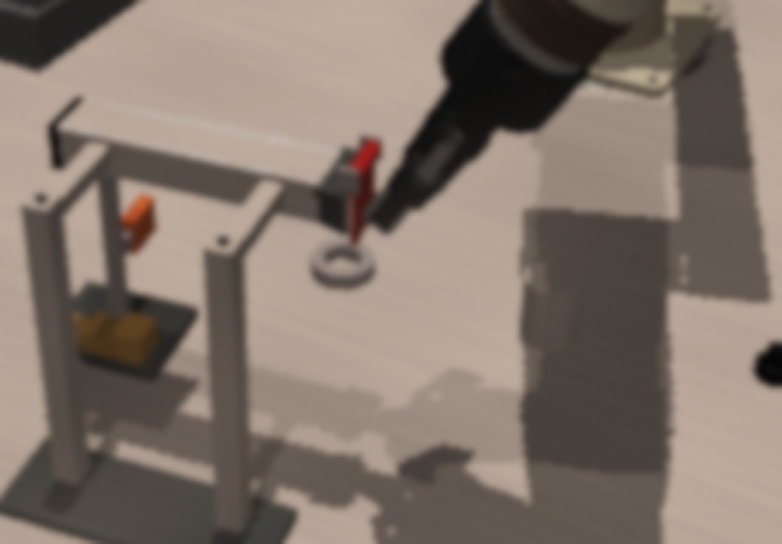

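The force rose to 11 N and the leaf hangs vertical, so it is against its stop. Backing away.

{"op": "step_arm", "data": {
  "series": [
    {"slide": [-0.1, 1, 0], "twist": 0},
    {"slide": [-0.4, 3, 1], "twist": 0},
    {"slide": [-1, 6, 4], "twist": 0},
    {"slide": [-1.5, 9, 8], "twist": 0},
    {"slide": [-2, 12, 12], "twist": 0}
  ]
}}

```text
time: 28.72
tool_pos: [0.6358, 0.1806, 0.2934]
ee_rot: [[-0.083, 0.991, 0.11], [0.851, 0.128, -0.51], [-0.519, 0.051, -0.853]]
ft_force: [1.9, 0.9, -0.4]
opening: 0.003
```

```bash
python3 tip.py; python3 shot.py 24; python3 f2.py; python3 - <<'E'
from h import *
T=[.6543,.0702,.1413]
for a in (2.0,2.18):
    el=.61-a; print(a,((proj('scene',pose(T,[0,.002+.052*np.cos(el),.244+.052*np.sin(el)]))[0]-[170,150])*3.4).round())
E
```

```text
F [-0.0045  0.1212  0.3298] L [-0.0037  0.14    0.3184] tz [ 0.037 -0.52  -0.853] ty [ 0.999 -0.013  0.051] TCP [0.6358 0.1806 0.2934] 28.725 [ 1.9  0.9 -0.4]
bearing 0.67 [ 0.472 -0.047  0.   ] [263. 256.  17.  18.]
driver 0.6 [ 0.426 -0.227  0.   ] [332. 275.  65.  12.]
phantom 0.81 [0.469 0.134 0.   ] [193. 256.  22.  18.]
thumbnut 0.38 [0.469 0.136 0.   ] [192. 256.  19.  18.]
casting 0.87 [ 0.621 -0.365  0.   ] [382. 201.  29.  30.]
2.0 [379. 230.]
2.18 [365. 228.]
```

View pics/s24.png

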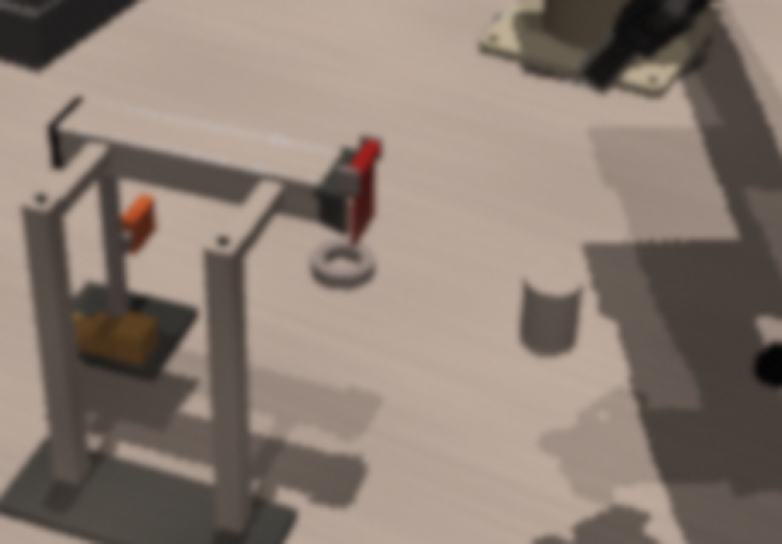

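View pics/t24.png

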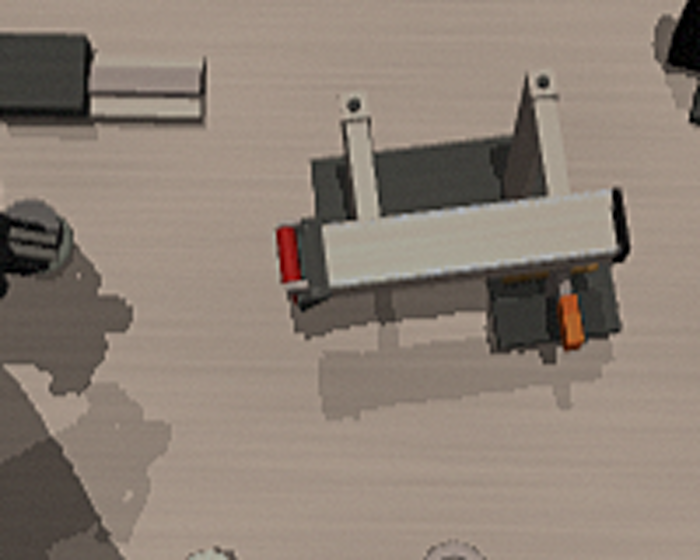

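```bash
cat > f24.py <<'E'
from f6 import *
C=[('top',[-.038,.045,.01],T(493,351),1),('top',[-.038,-.045,.01],T(620,330),1),('top',[-.038,0,.085],T(571,315),1),
('scene',[.038,.045,0],S(152,378),1),('scene',[-.038,.045,.01],S(198,313),1),('scene',[-.038,-.045,.01],S(90,285),1),('scene',[0,0,.06],S(118,290),1),('scene',[0,0,.12],S(109,190),1)]
fit(C,[.68,-.107,.054,.14,0,0])
for y in (-.172,-.179,-.186): print(y,[((proj('top',pose(TR,X))[0]-[130,90])*3.5).round().tolist() for X in ([-.038,y+.045,.064],[-.038,y-.045,.064],[-.038,y,.139])])
E
python3 f24.py
```

```text
pos [ 0.6847 -0.106   0.0528] zyx deg [ 7.2 -3.   1.7]
[[1.1, -2.6], [-0.1, -0.3], [0.5, 0.8], [0.3, 1.7], [1.0, -0.4], [0.4, -0.1], [-0.6, -6.6], [0.4, 1.0]]
org in track [ 0.0053 -0.1787  0.0528]
head in track [-0.0037 -0.1822  0.2145]
-0.172 [[488.0, 348.0], [611.0, 333.0], [561.0, 318.0]]
-0.179 [[498.0, 347.0], [621.0, 332.0], [571.0, 316.0]]
-0.186 [[508.0, 346.0], [631.0, 330.0], [581.0, 315.0]]
```

```bash
python3 -c "
from bench import bot
print(bot.finish_job())"
```

```text
the job is handed in; nothing more can be done
None
```

The carrier is hanging in the track against the black end stop and has been let go. The keeper is swung down over the mouth. I handed the job in at about 29 s of the 61 s; no verdict was reported.

**How it went**
- **Leaning the hand:** the move interface has no command for lean. I drove the arm against its joint limits, which left it leaning about 32°.
- **First grasp:** it was too shallow, because the fingertips stand about 36 mm short of the reported tool point. The carrier tilted when lifted and shifted about 15 mm on the table. I set it down and gripped it again deeper, and that grip held.
- **Insertion:** the head went in at the mouth and along the rail with no noticeable contact force, until it pressed on the end stop at about 5 N.
- **After release:** I nudged the tab to check it was home. That only tipped the carrier, and it swung back level when I backed off.

**Last checks**
- **Carrier position:** the final picture puts its origin at y ≈ -178.7 mm and z ≈ 53 mm in the track's frame, against a home of -179 and 54.
- **Tilt and sideways offset:** the same fit gives about 3° of tilt and 5 mm of sideways offset. Both are within limits but mostly fitting noise, since the rail allows only about 3 mm sideways.
- **An earlier fit disagreed somewhat:** just after release it gave y = -174.4 mm, which is still past the -172 mm limit.
- **Keeper:** it met its stop at 11 N and hangs vertical in the last picture.
- **Other things:** the bearing, driver, phantom and casting measured within about 3 mm of where they started. In the last check the finder missed the jar, which was partly hidden under the gripper, and it mistook the phantom for the thumb nut. Both looked unmoved in the pictures.

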